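# Load lacquered test panels into a UV curing unit

## Task

Cure the lacquered test panels that lie on the glass plates: draw the sample carriage out of the UV unit by its black knob, slide each panel, lacquered side up, under the guides of a lane of its own until it is fully home against the stop, then push the loaded carriage back in under the lamp hood as far as it goes and press the green start button. Knock nothing over on the bench.

Things in the scene. Friction and masses are not known exactly. Their poses are not given: they have to be found in the camera images.
- panel_1_center (a point): centre (half-way up) of the test panel lacquered blue on its upper face: a flat wooden plate 120 long (its x) x 58 wide (its y) x 10 mm thick (its z, up), about 65 g, bare wooden edges and margins. It lies lacquered face up on a 5 mm glass plate; either of its short ends may go first. In some runs this panel is absent.
- panel_2_center (a point): centre (half-way up) of the test panel lacquered red on its upper face: a flat wooden plate 120 long (its x) x 58 wide (its y) x 10 mm thick (its z, up), about 65 g, bare wooden edges and margins. It lies lacquered face up on a 5 mm glass plate; either of its short ends may go first. In some runs this panel is absent.
- panel_3_center (a point): centre (half-way up) of the test panel lacquered yellow on its upper face: a flat wooden plate 120 long (its x) x 58 wide (its y) x 10 mm thick (its z, up), about 65 g, bare wooden edges and margins. It lies lacquered face up on a 5 mm glass plate; either of its short ends may go first. In some runs this panel is absent.
- lane_1 (a point): where a panel's centre is when fully home in the lane nearest the lamp hood. Axes of all three lane points, which move with the carriage: x along the lane, from its open mouth (robot's side) to the stop bar at the back; y across, towards the hood; z up. Mouth at x = -60 mm, stop bar's face at x = +60 mm: a home panel is flush with the guides' front ends. The deck is 5 mm below this point, 22 mm above the bench.
- lane_2 (a point): the same point of the middle lane; lanes are 76 mm apart and alike. A lane is 60.6 mm wide between T-section guides whose lips reach in 4 mm over each side, 12.5 mm (underside) to 15.5 mm (top) above the deck. In the first 16 mm at the mouth the guides taper, 5 mm wider each side at the very front, and the lips there are bent up about 4 mm.
- lane_3 (a point): the same point of the lane nearest the pull knob. In front of every lane's mouth the flat deck goes on for 40 mm, so a panel with its nose in the mouth can be let go there. The carriage's end plate (60 mm high) stands 62 mm from the middle of this lane, beside the guides.
- carriage (a joint): sliding sample carriage (aluminium deck with three lanes side by side) of the UV curing unit: m it is drawn out of the lamp hood. 0 = fully in; 0.312 = fully out, at its stop, all lanes clear of the hood (lane_1 is then 98 mm from it). It comes out along the lanes' -y, to the robot's right, stays where it is left, and takes about 2 N to move.
- pull_knob (a point): middle of the gripped part of the carriage's black upright pull knob: a plain cylinder 20 mm in diameter from 36 to 78 mm above the bench (this point is at 60 mm), standing on a bracket 45 mm outside the carriage's end plate (60 mm high). Its axes are parallel to the lanes'. With the carriage in, the hood's near side (hood 88 mm high) is 55 mm from it.
- start (a joint): green start push button on top of the lamp hood: m pressed, 0 up, 0.006 fully down (5 N); it springs back when let go.
- start_top (a point): centre of the start button's top face (26 mm in diameter), pressed straight down.
- uv_unit_hood (a point): centre of the top of the white lamp hood, 88 mm above the bench; hood 166 mm (its x, away from the robot) x 272 mm (its y, along which the carriage travels). It stands on the left part of a flat grey base 175 x 604 x 10 mm; the carriage runs under the hood between a front skirt (3.5 mm in front of a home panel, so one that is not home fouls it) and a back wall.
- beaker_small: clear 50 ml beaker, 47 mm across, 58 mm high, standing on the right; origin at the centre of its underside. Leave it standing.
- dropper_2: dropper bottle with yellow cap, 32 mm across, 82 mm high; origin under its centre. Leave it standing.
- dropper_3: dropper bottle with blue cap, 34 mm across, 88 mm high; origin under its centre. Leave it standing.

How it is judged:
By the outcome, as a careful person would: the job done as asked, in the order asked, and still so for the second after the job is handed in, with the robot touching nothing.
Of panel_1, panel_2, panel_3 only 2 to 3 are there at a start; the rules pass over those that are not, and their reading is None.
At some moment in a run one of panel_1, panel_2, panel_3 may be knocked a few centimetres aside while the robot is not near it.
Once in a run the grip may slacken for a moment while it holds something.
It also fails if it takes over 210 s, if anything falls off the work surface, if the arm or the gripper's body presses on something with over 40 N, if the wrist force passes 120 N, or if a joint passes its speed limit or range.

## Robot

A 7-joint arm with a two-finger parallel gripper is mounted at the origin on a cart in front of the work surface, level with it; the furniture and walls round the work are solid. World frame = base frame: x ahead of the robot, y to its left, z up, the work surface at z = 0. Lengths are in mm, angles in rad, forces in N, time in s.
With the tool pointing down it reaches from about 350 to 900 mm from the base axis. Payload 8.1 kg.
Tool frame: the origin (TCP) lies at the very end of the fingers, on their centre line; the grasp point (between the pads) lies 19 mm behind it (robot.grip_depth is the distance from the TCP to the grasp point, in mm); x points along the fingers, z is the direction in which the jaws open and shut, and the axes are right-handed (so a half turn about x gives the same grasp; the last joint's range is limited). The gripper opens to 92 mm and grips with 3 to 60 N. Pads are 19 mm wide; open, the fingers measure 130 mm over their backs; the gripper's body (75 mm by 190 mm) begins 47 mm behind the grasp point.
Start: joints at [1.083, 0.434, 0.025, 1.573, -0.012, 1.134, -0.075], TCP at [234.587, -579.319, 226.742] pointing down, gripper open.
Joint ranges: [-2.62, 2.62], [-0.44, 2.09], [-1.27, 1.32], [0.08, 2.57], [-1.32, 4.46], [0.12, 2], [-2.74, 2.74]. Speed limits (rad/s): [2.22, 2.22, 3.01, 3.01, 3.14, 3.14, 3.14].

## Interface

Orientations are given as [roll, pitch, yaw] about the fixed x, y, z axes, in that order (R = Rz(yaw) Ry(pitch) Rx(roll)).
In Python, from station import robot gives the robot as it stands. The module is installed in compiled form; this text tells all that it offers.
- The arm moves only by the tool arm_command, never from a script. Its argument "series" is one flat list of numbers, 5 for each row, row after row: the closure, from -1 (fully open) to 1 (shut), so that 0 is half open, then the shift along the world's x, y, z in mm, then the turn about the world's z in degrees. In form: [jaw, dx, dy, dz, spin, jaw, dx, dy, dz, spin, ...]. A call has 1 to 5 rows; each row shifts and turns the commanded pose from where the row before left it; what a row does not reach is not made up. A row lasts 1/12 s, in which the tool goes at most 41.7 mm and 7.16 degrees, less where a joint would pass 70% of its speed; a pose out of reach is approached as far as the arm can. A call with a gripper value outside its range is refused whole. The fingers move at their own pace and stop on an object; "grip_force" is the grip in N (left out, the last holds). Time passes only in rows, so rows that do not move let the fingers close. It gives the time, the measured TCP pose, the force and the opening at its end, in the units of the state.
- robot.get_state(): the state, without advancing time (a new reading comes with each control period).
- robot.capture(name): name is "scene" or "top" or "wrist"; returns the picture (384x512x3 uint8, blue, green, red); there is no depth.
- robot.calibration(name): a dict with "fx", "fy", "cx", "cy" (pixels), "xyz" and "attitude" of the camera in the world; the wrist camera has in their place "mount" (4x4, takes a point from camera to tool coordinates, whose origin is the TCP and whose axes are the tool frame's). Camera axes: x right, y down, z forward; pixel columns grow to the right and rows downward; lengths in mm; the calibration is good to about 2 mm. The wrist camera is an equidistant fisheye: a pixel r from the principal point sees the ray r / f radians off the axis. A picture is of the moment at which its call begins: read the wrist's pose just before it. calibration takes no time and is no camera call.
- robot.job_done(): hands the job in, once; it reports no verdict.
The state is a dict: "clock": time; "joint_positions": joint angles; "joint_vel": joint speeds; "effort": joint torques, N m; "tcp_pos": TCP position; "ee_rot": TCP orientation; "ft_force": force on the tool from outside, world axes, zero at the start; "torque": the same for the moment, N m; "opening": finger opening in mm.
Only numpy, scipy, OpenCV 4.12 (cv2) and the standard library are available. Lean on these libraries where they do the work, as an engineer would, in place of code of your own. Each camera call takes 0.05 s, during which the arm holds its last target. There are 200 camera calls.

## Working session

There is one attempt and no reset: what is moved stays moved. The work goes in short steps, Python scripts to look and compute and a tool call to move; the robot and the scene stay as the last step left them, time stands still between calls to the robot, and variables do not carry over. Pictures are saved under pics/ and viewed, about 12 in all and at most 16, crops included, and the job is handed in when it is done.

Besides the shell and the picture viewer there is one more tool, called after ">>>" as name(argument=value, ...) on one line, values as JSON. arm_command: Moves the arm, as the interface text tells. Its arguments: {"type":"object","properties":{"series":{"type":"array"},"grip_force":{"type":"number"}},"required":["series"]}

```bash
mkdir -p pics
cat > h.py <<'E'
import numpy as np, cv2
from scipy.spatial.transform import Rotation as R
from station import robot
def Rm(a):
    a=np.array(a,float)
    return a if a.shape==(3,3) else R.from_euler('xyz',a).as_matrix()
def campose(name,st=None):
    c=robot.calibration(name)
    if 'mount' in c:
        st=st or robot.get_state()
        T=np.eye(4);T[:3,:3]=Rm(st['ee_rot']);T[:3,3]=st['tcp_pos']
        T=T@np.array(c['mount']);return c,T[:3,:3],T[:3,3]
    return c,Rm(c['attitude']),np.array(c['xyz'],float)
def ray(name,uv,P=None):
    c,Rc,o=P or campose(name)
    a=(np.atleast_2d(uv).astype(float)-[c['cx'],c['cy']])/[c['fx'],c['fy']]
    if name=='wrist':
        r=np.linalg.norm(a,axis=1,keepdims=True)+1e-12
        d=np.hstack([a/r*np.sin(r),np.cos(r)])
    else: d=np.hstack([a,np.ones((len(a),1))])
    return o,d@Rc.T
def onz(name,uv,z,P=None):
    o,d=ray(name,uv,P); return (o+d*((z-o[2])/d[:,2:3]))
def proj(name,X,P=None):
    c,Rc,o=P or campose(name)
    p=(np.atleast_2d(X)-o)@Rc
    if name=='wrist':
        s=np.linalg.norm(p[:,:2],axis=1,keepdims=True)+1e-12
        a=p[:,:2]/s*np.arctan2(s,p[:,2:3])
    else: a=p[:,:2]/p[:,2:3]
    return a*[c['fx'],c['fy']]+[c['cx'],c['cy']]
def snap(name,fn=None):
    P=campose(name); im=robot.capture(name)
    if fn: cv2.imwrite('pics/'+fn,im)
    return im,P
E
python3 - <<'E'
from h import *
print(robot.get_state())
for n in ('scene','top','wrist'):
    print(n,robot.calibration(n)); snap(n,n+'0.png')
a=cv2.imread('pics/scene0.png');b=cv2.imread('pics/top0.png')
E
```

```text
{'clock': 0.0, 'joint_positions': array([ 1.08338674,  0.43524238,  0.0249849 ,  1.57408466, -0.01156962,
        1.13399393, -0.07507423]), 'joint_vel': array([-0.00047906,  0.00168026,  0.00022062,  0.00136562,  0.00020497,
        0.00165848, -0.00151178]), 'effort': array([ 1.68086585e-04, -6.67862177e+01,  9.85210799e-01, -3.14462829e+01,
       -6.02907641e-02,  4.28670540e-02,  1.10056244e-04]), 'tcp_pos': array([ 234.35629223, -578.85414151,  225.93788304]), 'ee_rot': array([-3.02992521,  1.56921229,  2.0672315 ]), 'ft_force': array([ 0.0839985 ,  0.71937477, -0.66515134]), 'torque': array([-0.09091738,  0.03858997, -0.03707335]), 'opening': 91.99408397278829}
scene {'fx': 430.2731710831573, 'fy': 430.2731710831573, 'cx': 261.931715558533, 'cy': 190.5319086814961, 'xyz': array([-147.61295082, -850.27507071, 1052.26962678]), 'attitude': array([-2.34812419,  0.01064059, -0.81330305])}
top {'fx': 351.2334422403935, 'fy': 351.2334422403935, 'cx': 253.17375249766621, 'cy': 192.0871941535385, 'xyz': array([ 431.828365  , -152.68202634, 1280.63252995]), 'attitude': array([-3.05716048,  0.01794736, -1.58637298])}
wrist {'fx': 297.3186396354542, 'fy': 297.3186396354542, 'cx': 252.79157859468955, 'cy': 195.2531682054451, 'mount': array([[ 2.35718122e-05, -2.50047291e-01,  9.68233625e-01,
        -1.59001761e+02],
       [-2.13513647e-04, -9.68233604e-01, -2.50047281e-01,
         6.66231696e+01],
       [ 9.99999977e-01, -2.00837025e-04, -7.62115297e-05,
         9.72441660e-01],
       [ 0.00000000e+00,  0.00000000e+00,  0.00000000e+00,
         1.00000000e+00]])}
```

View pics/top0.png

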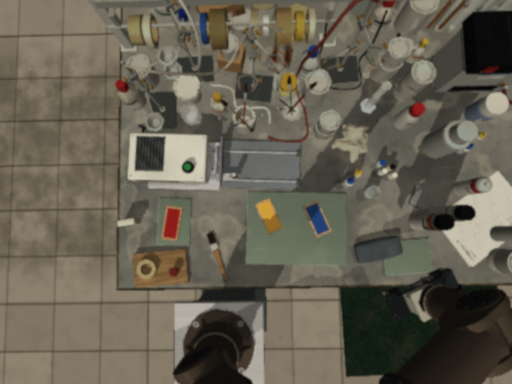

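View pics/scene0.png

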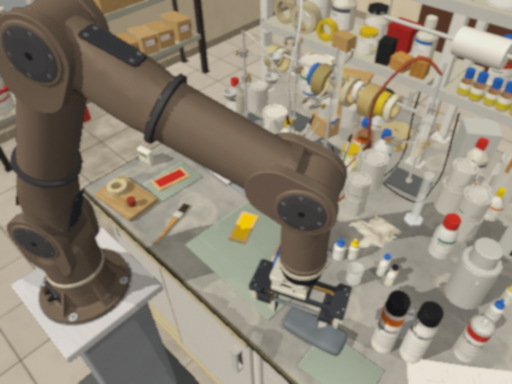

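Top view: the hood is around (167,158) with the green button at (187,168), and the free base runs out to (300,165). The panels are red (173,223), yellow (268,215) and blue (317,218). The droppers and beaker are near (350–390, 165–195). The scene view agrees.

```bash
cat >> h.py <<'E'
RNG={'red':[((0,150,90),(8,255,255)),((172,150,90),(180,255,255))],'yellow':[((18,150,120),(32,255,255))],'blue':[((104,120,60),(122,255,255))]}
def masks(im,col):
    h=cv2.cvtColor(im,cv2.COLOR_BGR2HSV); return sum(cv2.inRange(h,*r) for r in RNG[col])
def lacq(im,col,box=None,name='top',z=15,P=None):
    m=masks(im,col)
    if box: k=np.zeros_like(m);x0,y0,x1,y1=box;k[y0:y1,x0:x1]=1;m=m*k
    cs=cv2.findContours(m,cv2.RETR_EXTERNAL,cv2.CHAIN_APPROX_NONE)[0]
    c=max(cs,key=cv2.contourArea)
    w=onz(name,c.reshape(-1,2),z,P)[:,:2]
    (cx,cy),(a,b),t=cv2.minAreaRect(w.astype(np.float32))
    if a<b:a,b,t=b,a,t+90
    t=(t+90)%180-90
    return dict(px=c.reshape(-1,2).mean(0).round(1),c=np.round([cx,cy],1),size=np.round([a,b],1),yaw=round(t,1))
E
python3 - <<'E'
from h import *
im=cv2.imread('pics/top0.png')
for c,b in (('red',(155,195,195,250)),('yellow',(245,190,300,250)),('blue',(300,195,345,245))): print(c,lacq(im,c,b))
for n,uv,z in (('btn',(187.5,167.5),95),('hoodTL',(130,134),88),('hoodTR',(207,134),88),('hoodBL',(128,182),88),('hoodBR',(205,184),88),('baseR',(300,187),10),('baseTR',(301,140),10)):
    print(n,onz('top',uv,z).round(0))
crop=im[120:260,110:400]; cv2.imwrite('pics/top0c.png',cv2.resize(crop,None,fx=2.75,fy=2.75,interpolation=cv2.INTER_CUBIC))
E
```

```text
red {'px': array([171.3, 222.7]), 'c': array([433.5, 165.2]), 'size': array([104.3,  45.1]), 'yaw': -8.9}
yellow {'px': array([268.9, 215.9]), 'c': array([ 452.9, -186.2]), 'size': array([107.8,  47.6]), 'yaw': 23.8}
blue {'px': array([316.9, 218.5]), 'c': array([ 440.6, -357.8]), 'size': array([97.7, 39. ]), 'yaw': 22.7}
btn [[621.  90.  95.]]
hoodTL [[743. 293.  88.]]
hoodTR [[738.  24.  88.]]
hoodBL [[575. 297.  88.]]
hoodBR [[564.  32.  88.]]
baseR [[ 555. -302.   10.]]
baseTR [[ 728. -310.   10.]]
```

View pics/top0c.png

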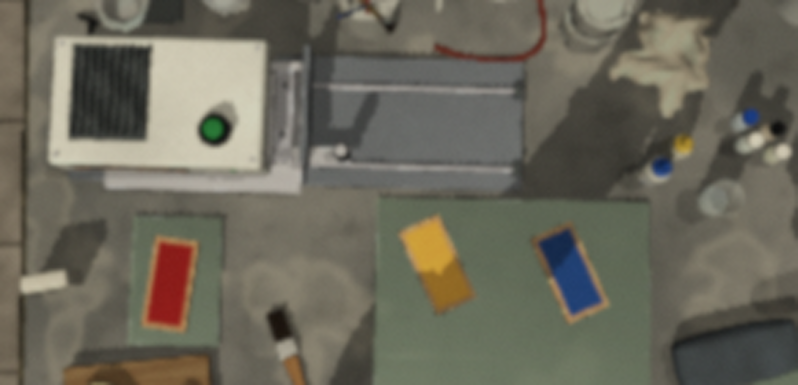

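Run:
```python
from h import *
s=robot.get_state(); M=Rm(s['ee_rot']); print(M.round(3)); print('jaw ang',np.degrees(np.arctan2(M[1,2],M[0,2])),'cam side ang',np.degrees(np.arctan2(M[1,1],M[0,1])))
for z in (78,60): print(onz('top',(110+341/2.75,120+150/2.75),z))
for uv,z in (((350,182),80),((358,172),80),((372,192),30)): print(onz('top',uv,z))
```

```text
[[-0.001  0.927  0.375]
 [ 0.001  0.375 -0.927]
 [-1.    -0.    -0.001]]
jaw ang -67.95372716843679 cam side ang 22.04627877620209
[[595.89691596 -67.38826281  78.        ]]
[[598.3525571  -66.11165694  60.        ]]
[[ 562.75780949 -464.64302035   80.        ]]
[[ 596.75775225 -493.27692231   80.        ]]
[[ 531.12111149 -554.01785984   30.        ]]
```

>>> arm_command(series=[-1, 24, 33, 5, 4.5, -1, 24, 33, 5, 4.5, -1, 24, 33, 5, 4.5, -1, 24, 33, 5, 4.5, -1, 24, 33, 5, 4.5])

```text
clock: 0.57
tcp_pos: [355.2, -412.5, 251.8]
ee_rot: [-2.552, 1.571, 2.941]
ft_force: [1.2, -0.7, 1.6]
opening: 91.7
```

>>> arm_command(series=[-1, 24, 33, 0, 4.5, -1, 24, 33, 0, 4.5, -1, 24, 33, 0, 4.5, -1, 24, 33, 0, 4.5, -1, 24, 33, 0, 4.5])

```text
clock: 0.98
tcp_pos: [475.2, -247.6, 251.8]
ee_rot: [-1.058, 1.571, -1.455]
ft_force: [1.0, 0.4, 0.0]
opening: 91.7
```

>>> arm_command(series=[-1, 24, 30, 0, 4.5, -1, 24, 30, 0, 4.5, -1, 24, 30, 0, 4.5, -1, 0, 0, 0, 0, -1, 0, 0, 0, 0])

```text
clock: 1.4
tcp_pos: [547.5, -156.6, 251.3]
ee_rot: [1.943, 1.569, 1.783]
ft_force: [0.4, -1.2, -1.0]
opening: 91.9
```

Run:
```python
from h import *
s=robot.get_state(); print(s['clock'],s['tcp_pos'],s['ft_force']); M=Rm(s['ee_rot']);print('jaw ang',np.degrees(np.arctan2(M[1,2],M[0,2])))
im,P=snap('wrist','w1.png')
```

```text
1.4 [ 547.53761454 -156.63021304  251.3034369 ] [ 0.38877062 -1.16207168 -0.9753862 ]
jaw ang -9.185782044999648
```

View pics/w1.png

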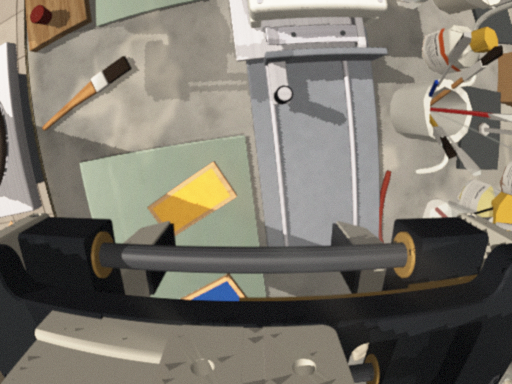

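The wrist view shows the pull knob, with its bright top face, at (283,94) outside the end plate (row ≈53). The carriage looks already part-way out. Next I'll locate the knob.

Run:
```python
from h import *
im=cv2.imread('pics/w1.png');P=campose('wrist')
g=cv2.cvtColor(im,cv2.COLOR_BGR2GRAY)[75:115,262:305]
m=(g>200).astype(np.uint8); n,l,st,c=cv2.connectedComponentsWithStats(m)
print(st,c)
for k in range(1,n):
  if st[k,4]>60: print(onz('wrist',c[k]+[262,75],78,P))
print('w283,94',onz('wrist',(283,94),78,P))
print('rail', onz('wrist',[(273,70),(288,240),(348,62),(358,240)],12,P).round(0))
print('endplate top',onz('wrist',[(248,57),(385,52)],60,P).round(0))
```

```text
[[   0    0   43   40 1303]
 [   5    0   20   40  311]
 [  17   13   12   11  106]] [[22.93399847 21.48963929]
 [12.51125402 11.67202572]
 [22.13207547 18.00943396]]
[[587.17449248 -60.52349518  78.        ]]
[[596.56826597 -69.12873467  78.        ]]
w283,94 [[595.14158212 -70.05721166  78.        ]]
rail [[ 595.  -31.   12.]
 [ 580. -270.   12.]
 [ 700.  -31.   12.]
 [ 687. -291.   12.]]
endplate top [[564. -18.  60.]
 [735. -28.  60.]]
```

>>> arm_command(series=[-1, 16, 29.5, 0, 3, -1, 16, 29.5, 0, 3, -1, 16.5, 29.5, 0, 0, -1, 0, 0, -30, 0, -1, 0, 0, -30, 0])

```text
clock: 1.87
tcp_pos: [596.6, -70.0, 192.6]
ee_rot: [0.047, 1.567, -0.013]
ft_force: [0.0, -1.3, -1.9]
opening: 92.3
```

>>> arm_command(series=[-1, 0, 0, -30, 0, -1, 0, 0, -20, 0, -1, 0, 0, 0, 0])

```text
clock: 2.12
tcp_pos: [591.4, -73.2, 137.3]
ee_rot: [-2.978, 1.563, -3.042]
ft_force: [-0.5, -1.0, 0.1]
opening: 91.6
```

Run:
```python
from h import *
s=robot.get_state(); print(s['clock'],s['tcp_pos'],s['ft_force']); M=Rm(s['ee_rot']);print('jaw ang',np.degrees(np.arctan2(M[1,2],M[0,2])))
im,P=snap('wrist','w2.png')
print(proj('wrist',[596,-68.5,78],P),proj('wrist',s['tcp_pos'],P))
```

```text
2.1167 [591.42660149 -73.24197592 137.25038904] [-0.5184996  -0.97928962  0.1114754 ]
jaw ang -3.638093418650526
[[258.81977552 200.92324714]] [[252.51441549 236.93721563]]
```

View pics/w2.png

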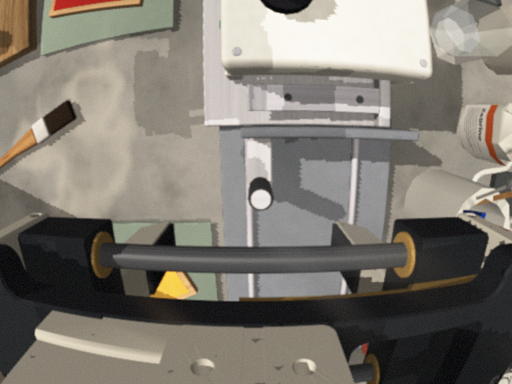

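The knob top is at (261,200), within 2 px of the prediction, so it stays at ≈(597,-68.5).

>>> arm_command(series=[-1, 5, 4.5, -10, 0, -1, 0, 0, -25, 0, -1, 0, 0, -25, 0, -1, 0, 0, -20, 0, -1, 0, 0, 0, 0])

```text
clock: 2.58
tcp_pos: [598.9, -66.7, 59.4]
ee_rot: [-3.042, 1.567, -3.103]
ft_force: [-0.2, -0.2, -0.3]
opening: 91.7
```

>>> arm_command(series=[-1, 0, 0, 0, 0, -1, 0, 0, 0, 0])

```text
clock: 2.75
tcp_pos: [601.6, -66.3, 63.6]
ee_rot: [0.026, 1.568, -0.034]
ft_force: [0.4, -0.6, 1.2]
opening: 91.9
```

>>> arm_command(series=[-1, -4, -2, -20, 0, -1, 0, 0, 0, 0, -1, 0, 0, 0, 0, 0.5, 0, 0, 0, 0, 1, 0, 0, 0, 0], grip_force=25)

```text
clock: 3.17
tcp_pos: [597.1, -68.2, 43.2]
ee_rot: [0.034, 1.569, -0.027]
ft_force: [0.2, -0.3, -0.3]
opening: 83.1
```

>>> arm_command(series=[1, 0, 0, 0, 0, 1, 0, 0, 0, 0, 1, 0, 0, 0, 0, 1, 0, 0, 0, 0, 1, 0, 0, 0, 0])

```text
clock: 3.58
tcp_pos: [596.1, -68.3, 41.8]
ee_rot: [-0.222, 1.571, -0.283]
ft_force: [0.3, 0.4, 0.1]
opening: 49.6
```

>>> arm_command(series=[1, 0, 0, 0, 0, 1, 0, 0, 0, 0, 1, 0, 0, 0, 0])

```text
clock: 3.83
tcp_pos: [596.0, -68.3, 41.7]
ee_rot: [-3.136, 1.571, 3.087]
ft_force: [1.1, 0.2, 0.1]
opening: 29.9
```

>>> arm_command(series=[1, 0, 0, 0, 0, 1, 0, 0, 0, 0, 1, 0, 0, 0, 0, 1, -0.5, -10, 0, 0, 1, -0.5, -10, 0, 0])

```text
clock: 4.25
tcp_pos: [596.4, -86.6, 41.9]
ee_rot: [0.716, 1.568, 0.657]
ft_force: [6.3, 2.0, -4.0]
opening: 19.2
```

>>> arm_command(series=[1, -0.7, -14, 0, 0, 1, -0.7, -14, 0, 0, 1, -0.7, -14, 0, 0, 1, -0.7, -14, 0, 0, 1, -0.7, -14, 0, 0])

```text
clock: 4.67
tcp_pos: [593.2, -157.7, 41.9]
ee_rot: [0.52, 1.568, 0.461]
ft_force: [7.8, 3.1, -6.5]
opening: 19.7
```

>>> arm_command(series=[1, -0.7, -14, 0, 0, 1, -0.7, -14, 0, 0, 1, -0.7, -14, 0, 0, 1, -0.7, -14, 0, 0, 1, -0.7, -14, 0, 0])

```text
clock: 5.08
tcp_pos: [590.0, -227.5, 41.9]
ee_rot: [0.486, 1.567, 0.427]
ft_force: [7.9, 2.4, -6.6]
opening: 19.6
```

>>> arm_command(series=[1, -0.7, -14, 0, 0, 1, -0.7, -14, 0, 0, 1, -0.7, -14, 0, 0, 1, -0.7, -14, 0, 0, 1, -0.7, -14, 0, 0])

```text
clock: 5.5
tcp_pos: [586.8, -297.2, 41.9]
ee_rot: [0.467, 1.567, 0.408]
ft_force: [9.4, 2.0, -5.9]
opening: 19.4
```

Moving well; approaching the stop gently.

>>> arm_command(series=[1, -0.5, -10, 0, 0, 1, -0.5, -10, 0, 0, 1, -0.3, -6, 0, 0, 1, -0.2, -4, 0, 0, 1, 0, 0, 0, 0])

```text
clock: 5.92
tcp_pos: [585.5, -328.7, 41.9]
ee_rot: [0.031, 1.566, -0.03]
ft_force: [10.5, -2.6, -6.9]
opening: 19.3
```

>>> arm_command(series=[1, -0.2, -4, 0, 0, 1, -0.2, -4, 0, 0, 1, -0.2, -4, 0, 0, 1, 0, 0, 0, 0])

```text
clock: 6.25
tcp_pos: [585.0, -338.8, 41.9]
ee_rot: [0.48, 1.566, 0.421]
ft_force: [8.5, 1.4, -3.7]
opening: 19.6
```

>>> arm_command(series=[1, -0.2, -4, 0, 0, 1, -0.2, -4, 0, 0, 1, 0, 0, 0, 0, 1, 0, 0, 0, 0])

```text
clock: 6.58
tcp_pos: [584.9, -339.4, 41.8]
ee_rot: [1.414, 1.561, 1.36]
ft_force: [5.3, 19.8, 2.5]
opening: 19.5
```

>>> arm_command(series=[1, -0.2, -4, 0, 0, 1, -0.2, -4, 0, 0, 1, 0, 0, 0, 0, 1, 0, 0, 0, 0])

```text
clock: 6.92
tcp_pos: [584.7, -343.9, 41.2]
ee_rot: [1.554, 1.557, 1.502]
ft_force: [4.2, 26.5, 2.1]
opening: 19.3
```

>>> arm_command(series=[0, 0, 3, 0, 0, -0.3, 0, 2, 0, 0, -0.3, 0, 0, 0, 0, -0.3, 0, 0, 0, 0, -0.3, 0, 0, 0, 0])

```text
clock: 7.33
tcp_pos: [581.1, -352.4, 41.7]
ee_rot: [-2.007, 1.57, -2.069]
ft_force: [-0.8, -0.5, 0.3]
opening: 48.6
```

>>> arm_command(series=[-0.3, 0, 0, 25, 0, -0.3, 0, 0, 40, 0, -0.3, -10, 0, 40, -7, -0.3, -15, 10, 40, -7, -1, -15, 15, 40, -7])

```text
clock: 7.75
tcp_pos: [542.6, -329.8, 223.4]
ee_rot: [-0.602, 1.57, -1.037]
ft_force: [-0.1, 0.2, 0.3]
opening: 62.6
```

>>> arm_command(series=[-1, -15, 20, 10, -7, -1, -15, 20, 0, -7, -1, -15, 20, 0, -7, -1, -15, 20, 0, -7, -1, -15, 20, 0, -7])

```text
clock: 8.17
tcp_pos: [467.6, -227.7, 231.9]
ee_rot: [0.361, 1.57, -0.684]
ft_force: [0.6, 0.5, 0.0]
opening: 90.9
```

>>> arm_command(series=[-1, -10, 5, 0, -7, -1, 0, 5, 0, -7, -1, 0, 0, 0, -3, -1, 0, 0, 0, 0, -1, 0, 0, 0, 0])

```text
clock: 8.58
tcp_pos: [458.6, -218.4, 231.8]
ee_rot: [0.302, 1.57, -1.031]
ft_force: [-0.3, 0.2, 0.5]
opening: 92.0
```

Run:
```python
from h import *
s=robot.get_state(); print(s['clock'],s['tcp_pos'],s['ft_force']); M=Rm(s['ee_rot']);print('jaw ang',np.degrees(np.arctan2(M[1,2],M[0,2])))
im,P=snap('wrist','w3.png')
im,P=snap('top','top3.png')
cv2.imwrite('pics/top3c.png',cv2.resize(im[120:260,110:400],None,fx=2.75,fy=2.75,interpolation=cv2.INTER_CUBIC))
for c,b in (('red',(155,195,195,250)),('yellow',(245,190,300,250)),('blue',(300,195,345,245))):
  try: print(c,lacq(im,c,b))
  except Exception as e: print(c,e)
```

```text
8.5833 [ 458.57818308 -218.44404569  231.75576009] [-0.28512025  0.21232041  0.51820792]
jaw ang -76.36860896557404
red {'px': array([171.3, 222.8]), 'c': array([433.3, 165.2]), 'size': array([103.9,  45.1]), 'yaw': -8.9}
yellow {'px': array([260.5, 204. ]), 'c': array([ 495.8, -157.4]), 'size': array([3.6, 0. ]), 'yaw': 89.1}
blue {'px': array([322.3, 225.8]), 'c': array([ 416.8, -371.7]), 'size': array([42.8, 32. ]), 'yaw': 22.1}
```

View pics/w3.png

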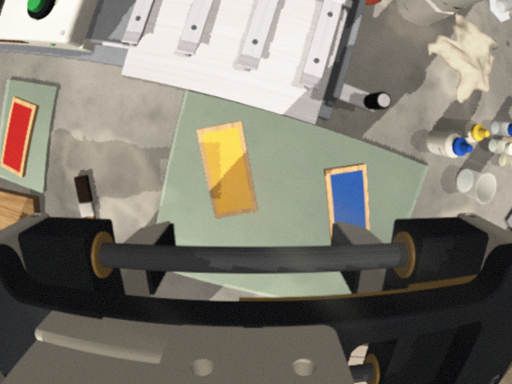

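The wrist view shows the carriage fully out with its four guides at the top. Their front ends run about (133,42), (188,52), (250,68) and (312,82). The knob is at (376,101), yellow at (228,168) and blue at (348,195). I'll zoom in on the guides.

Run:
```python
from h import *
im=cv2.imread('pics/w3.png')
cv2.imwrite('pics/w3c.png',cv2.resize(im[0:140,105:405],None,fx=2.6,fy=2.6,interpolation=cv2.INTER_CUBIC))
P=campose('wrist')
print('knob',onz('wrist',(376,99),78,P))
for c,b in (('red',None),('yellow',(190,110,270,220)),('blue',(310,150,380,225))): print(c,lacq(im,c,b,'wrist',15,P))
```

```text
knob [[ 583.11816869 -328.48705202   78.        ]]
red {'px': array([ 16.5, 135.9]), 'c': array([434.1, 165.2]), 'size': array([105.6,  45.9]), 'yaw': -9.2}
yellow {'px': array([227.1, 170.1]), 'c': array([ 452.9, -187.2]), 'size': array([106. ,  46.1]), 'yaw': 23.6}
blue {'px': array([348.7, 197.6]), 'c': array([ 453.1, -354.8]), 'size': array([77. , 43.4]), 'yaw': 22.8}
```

View pics/w3c.png

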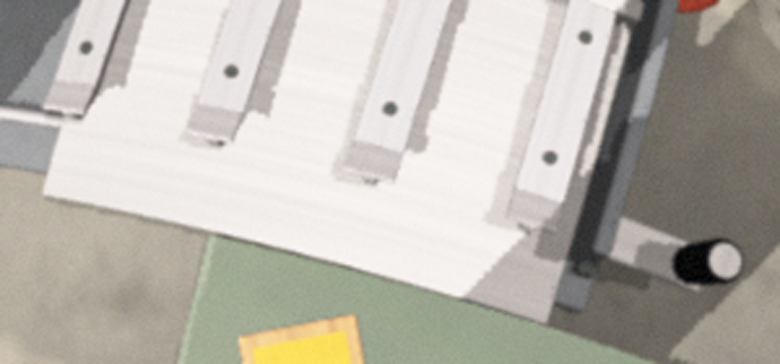

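Run:
```python
from h import *
P=campose('wrist')
f=lambda L:np.array(L)/2.6+[105,0]
print('knob',onz('wrist',f([(724,260)]),78,P))
s=onz('wrist',f([(86,47),(231,71),(390,108),(550,157),(585,36)]),37.5,P)[:,:2];print('screws',s.round(1))
e=onz('wrist',f([(66,110),(212,138),(372,180),(533,224)]),39,P)[:,:2];print('ends',e.round(1))
d=onz('wrist',f([(45,193),(548,320)]),22,P)[:,:2];print('deck',d.round(1))
for a in(s[:4],e,d):
  v=np.diff(a,axis=0); print(np.linalg.norm(v,axis=1).round(1), np.degrees(np.arctan2(v[:,0],-v[:,1])).round(1))
print(np.degrees(np.arctan2(*(s[4]-s[3])[::-1])))
```

```text
knob [[ 585.00885045 -337.58735712   78.        ]]
screws [[ 623.9  -31.8]
 [ 620.5 -107.7]
 [ 617.2 -183.8]
 [ 613.9 -259.9]
 [ 679.2 -263. ]]
ends [[ 590.3  -31.3]
 [ 586.4 -107.7]
 [ 581.5 -184.1]
 [ 580.4 -259.4]]
deck [[ 549.5  -22.7]
 [ 540.  -280.6]]
[75.9 76.2 76.2] [-2.6 -2.5 -2.5]
[76.5 76.6 75.3] [-3.  -3.6 -0.9]
[258.1] [-2.1]
-2.6601804849311828
```

Guide spacing comes out at 76.1 mm and the lane yaw at -2.5°, both consistent with the given sizes. Yellow goes first, into lane 2, gripped 25 mm behind its centre.

>>> arm_command(series=[-1, -14, 11, -20, 5, -1, -14, 11, -30, 5, -1, 0, 0, -35, 0, -1, 0, 0, -35, 0, -1, 0, 0, -30, 0])

```text
clock: 9.1
tcp_pos: [430.1, -196.1, 79.9]
ee_rot: [1.984, 1.571, 0.825]
ft_force: [0.9, 0.2, 0.6]
opening: 91.5
```

>>> arm_command(series=[-1, 0, 0, -20, 0, -1, 0, 0, 0, 0, -1, 0, 0, 0, 0, -1, 0, 0, 0, 0])

```text
clock: 9.43
tcp_pos: [431.4, -196.4, 62.6]
ee_rot: [0.857, 1.57, -0.303]
ft_force: [0.0, -0.6, 0.9]
opening: 91.9
```

```bash
cat >> h.py <<'E'
def rep():
    s=robot.get_state(); M=Rm(s['ee_rot'])
    print(round(s['clock'],2),s['tcp_pos'].round(1),'jaw',round(np.degrees(np.arctan2(M[1,2],M[0,2])),1),'tilt',np.degrees(M[:2,0]).round(2),'F',s['ft_force'].round(1),'op',round(s['opening'],1))
E
python3 - <<'E'
from h import *
rep()
im,P=snap('wrist','w4.png')
print(lacq(im,'yellow',None,'wrist',15,P))
E
```

```text
9.43 [ 431.4 -196.4   62.6] jaw -66.4 tilt [ 0.07 -0.02] F [ 0.  -0.6  0.9] op 91.9
{'px': array([252., 175.]), 'c': array([ 454.5, -186.7]), 'size': array([103.3,  46.6]), 'yaw': 23.6}
```

>>> arm_command(series=[-1, 0, 0, -25, 0, -1, 0, 0, -18, 0, -1, 0, 0, -8, 0, -1, 0, 0, -4, 0, -1, 0, 0, 0, 0])

```text
clock: 9.9
tcp_pos: [430.9, -196.1, 6.8]
ee_rot: [0.518, 1.571, -0.641]
ft_force: [0.5, 0.3, 1.0]
opening: 91.6
```

>>> arm_command(series=[-1, 0, 0, 0, 0, -1, 0, 0, 0, 0])

```text
clock: 10.07
tcp_pos: [431.4, -196.3, 7.5]
ee_rot: [0.779, 1.569, -0.381]
ft_force: [-0.1, 0.2, -0.5]
opening: 92.0
```

>>> arm_command(series=[1, 0, 0, 0, 0, 1, 0, 0, 0, 0, 1, 0, 0, 0, 0, 1, 0, 0, 0, 0, 1, 0, 0, 0, 0], grip_force=30)

```text
clock: 10.48
tcp_pos: [430.7, -196.0, 6.6]
ee_rot: [0.656, 1.571, -0.504]
ft_force: [0.8, 0.5, -0.7]
opening: 63.0
```

>>> arm_command(series=[1, 0, 0, 0, 0, 1, 0, 0, 0, 0, 1, 0, 0, 4, 0, 1, 0, 0, 8, 0, 1, 0, 0, 10, 0])

```text
clock: 10.9
tcp_pos: [430.2, -195.8, 28.9]
ee_rot: [-2.345, 1.57, 2.778]
ft_force: [-1.0, 0.8, -0.0]
opening: 57.7
```

>>> arm_command(series=[1, 0, 0, 5, 0, 1, 0, 0, 5, 0, 1, 0, 0, 0, 0, 1, 0, 0, 0, 0])

```text
clock: 11.23
tcp_pos: [430.9, -196.2, 39.0]
ee_rot: [0.73, 1.57, -0.43]
ft_force: [-0.4, -0.3, -1.2]
opening: 57.8
```

Run:
```python
from h import *
rep()
im,P=snap('wrist','w5.png')
s=robot.get_state()
print(lacq(im,'yellow',None,'wrist',s['tcp_pos'][2]+7.5,P))
```

```text
11.23 [ 430.9 -196.2   39. ] jaw -66.5 tilt [ 0.05 -0.03] F [-0.4 -0.3 -1.2] op 57.8
{'px': array([252.7, 170.9]), 'c': array([ 466. , -181.8]), 'size': array([79.8, 47. ]), 'yaw': 23.5}
```

View pics/w5.png

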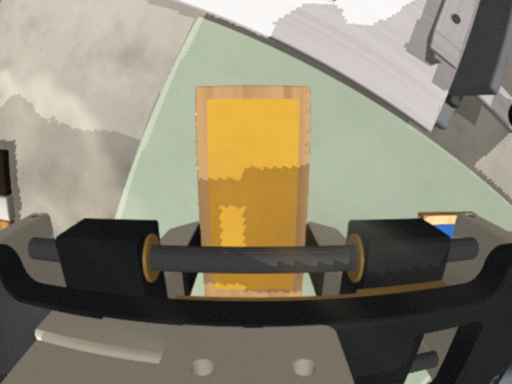

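The yellow panel is held straight (197–310 × 87–298). I'll turn it to the lane yaw and line up in front of lane 2.

>>> arm_command(series=[1, 5, 14, 5, -6.5, 1, 10, 14, 0, -6.5, 1, 14, 14, 0, -6.5, 1, 15, 14, 0, -6.5, 1, 15, 0, 0, 0])

```text
clock: 11.7
tcp_pos: [490.1, -136.5, 43.1]
ee_rot: [-2.56, 1.569, 2.105]
ft_force: [0.5, -0.1, -0.4]
opening: 57.6
```

>>> arm_command(series=[1, 0, 0, 0, 0, 1, 0, 0, 0, 0, 1, 0, 0, 0, 0])

```text
clock: 11.95
tcp_pos: [488.3, -140.4, 43.0]
ee_rot: [-1.486, 1.569, -3.1]
ft_force: [-0.5, -1.4, -1.1]
opening: 57.8
```

Run:
```python
from h import *
rep()
im,P=snap('wrist','w6.png')
s=robot.get_state()
print(lacq(im,'yellow',None,'wrist',s['tcp_pos'][2]+7.5,P))
```

```text
11.95 [ 488.3 -140.4   43. ] jaw -92.5 tilt [-0.1 -0. ] F [-0.5 -1.4 -1.1] op 57.8
{'px': array([252.5, 171.2]), 'c': array([ 526.7, -142.9]), 'size': array([79.8, 46.9]), 'yaw': -2.3}
```

View pics/w6.png

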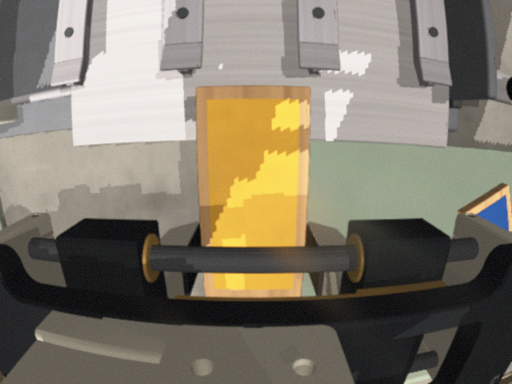

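The panel is centred between the guide ends (184,68) and (320,68), mid ≈251 against 253 for the panel. I'll lower to just above the deck and slide in.

>>> arm_command(series=[1, 0, 0.6, -9, 0, 1, 0, 0, -9, 0, 1, 0, 0, 0, 0, 1, 0, 0, 0, 0, 1, 0, 0, 0, 0])

```text
clock: 12.42
tcp_pos: [489.2, -139.5, 25.3]
ee_rot: [-1.655, 1.57, 3.015]
ft_force: [0.8, -0.1, -0.4]
opening: 57.4
```

>>> arm_command(series=[1, 6, -0.3, 0, 0, 1, 6, -0.3, 0, 0, 1, 6, -0.3, 0, 0, 1, 6, -0.3, 0, 0, 1, 0, 0, 0, 0])

```text
clock: 12.83
tcp_pos: [515.7, -140.6, 25.8]
ee_rot: [1.543, 1.569, -0.07]
ft_force: [0.3, 0.0, -0.6]
opening: 57.5
```

>>> arm_command(series=[1, 6, -0.3, 0, 0, 1, 6, -0.3, 0, 0, 1, 6, -0.2, 0, 0, 1, 0, 0, 0, 0, 1, 0, 0, 0, 0])

```text
clock: 13.25
tcp_pos: [532.0, -141.3, 25.5]
ee_rot: [1.574, 1.571, -0.039]
ft_force: [-0.3, -0.6, -0.1]
opening: 57.4
```

>>> arm_command(series=[1, 7, -0.3, 0, 0, 1, 7, -0.3, 0, 0, 1, 7, -0.3, 0, 0, 1, 0, 0, 0, 0, 1, 0, 0, 0, 0])

```text
clock: 13.67
tcp_pos: [553.2, -142.3, 25.5]
ee_rot: [1.495, 1.57, -0.118]
ft_force: [0.0, -0.3, -0.9]
opening: 57.7
```

>>> arm_command(series=[1, 6, -0.3, 0, 0, 1, 6, -0.3, 0, 0, 1, 5, -0.2, 0, 0, 1, 0, 0, 0, 0, 1, 0, 0, 0, 0])

```text
clock: 14.08
tcp_pos: [569.9, -143.1, 25.5]
ee_rot: [1.207, 1.571, -0.406]
ft_force: [0.2, -0.6, -0.3]
opening: 57.3
```

Run:
```python
from h import *
rep()
im,P=snap('wrist','w7.png')
im,P=snap('top','t7.png')
for c,b in (('red',(155,195,195,250)),('blue',(300,195,345,245))): print(c,lacq(im,c,b))
```

```text
14.08 [ 569.9 -143.1   25.5] jaw -92.4 tilt [ 0. -0.] F [ 0.2 -0.6 -0.3] op 57.3
red {'px': array([171.4, 222.8]), 'c': array([433.3, 165. ]), 'size': array([105. ,  45.4]), 'yaw': -9.2}
blue {'px': array([316.9, 218.5]), 'c': array([ 440.8, -358.3]), 'size': array([97.7, 37.7]), 'yaw': 22.9}
```

View pics/w7.png

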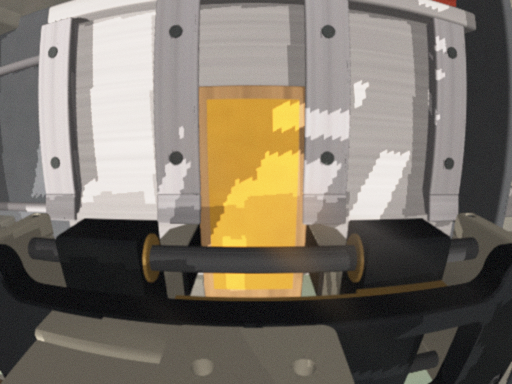

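Yellow is under the lips of lane 2, straight and centred. I'll release it and then push it home from behind.

>>> arm_command(series=[-0.5, 0, 0, -1, 0, -0.5, 0, 0, 0, 0, -0.5, 0, 0, 0, 0, -0.5, 0, 0, 10, 0, -0.5, 0, 0, 12, 0])

```text
clock: 14.6
tcp_pos: [568.9, -143.0, 46.7]
ee_rot: [-1.685, 1.569, 2.984]
ft_force: [-0.3, -0.0, -0.1]
opening: 69.1
```

>>> arm_command(series=[0, -15, 0.6, 2, 0, 0.55, -20, 0.8, 0, 0, 0.55, -20, 0.8, 0, 0, 0.55, -15, 0.6, 0, 0, 0.55, 0, 0, 0, 0])

```text
clock: 15.02
tcp_pos: [496.7, -140.5, 49.6]
ee_rot: [-1.391, 1.569, -3.006]
ft_force: [-0.5, -0.9, 0.1]
opening: 40.0
```

>>> arm_command(series=[0.55, 0, 0, -10, 0, 0.55, 0, 0, -12, 0, 0.55, 0, 0, 0, 0, 0.55, 0, 0, 0, 0, 0.55, 0, 0, 0, 0])

```text
clock: 15.43
tcp_pos: [500.5, -140.3, 26.7]
ee_rot: [1.509, 1.57, -0.104]
ft_force: [-0.8, 0.2, 1.3]
opening: 20.8
```

>>> arm_command(series=[0.55, 8, -0.3, 0, 0, 0.55, 8, -0.4, 0, 0, 0.55, 8, -0.3, 0, 0, 0.55, 8, -0.3, 0, 0, 0.55, 0, 0, 0, 0])

```text
clock: 15.85
tcp_pos: [534.3, -141.5, 26.8]
ee_rot: [1.555, 1.568, -0.058]
ft_force: [0.8, 0.6, -0.3]
opening: 20.7
```

>>> arm_command(series=[0.55, 6, -0.3, 0, 0, 0.55, 6, -0.3, 0, 0, 0.55, 6, -0.3, 0, 0, 0.55, 6, -0.2, 0, 0, 0.55, 0, 0, 0, 0])

```text
clock: 16.27
tcp_pos: [557.2, -142.7, 26.6]
ee_rot: [1.564, 1.569, -0.05]
ft_force: [0.4, 0.1, 0.3]
opening: 20.5
```

>>> arm_command(series=[0.55, 5, -0.2, 0, 0, 0.55, 5, -0.2, 0, 0, 0.55, 3, -0.1, 0, 0, 0.55, 0, 0, 0, 0, 0.55, 0, 0, 0, 0])

```text
clock: 16.68
tcp_pos: [568.8, -143.2, 26.5]
ee_rot: [1.306, 1.571, -0.308]
ft_force: [0.0, 0.3, 0.3]
opening: 20.5
```

>>> arm_command(series=[0.55, 3, -0.1, 0, 0, 0.55, 3, -0.1, 0, 0, 0.55, 0, 0, 0, 0, 0.55, 0, 0, 0, 0])

```text
clock: 17.02
tcp_pos: [572.9, -143.3, 26.2]
ee_rot: [-1.615, 1.567, 3.054]
ft_force: [-4.9, 1.1, 2.1]
opening: 20.6
```

>>> arm_command(series=[0.55, 2, 0, 0, 0, 0.55, 2, 0, 0, 0, 0.55, 0, 0, 0, 0, 0.55, 0, 0, 0, 0])

```text
clock: 17.35
tcp_pos: [573.1, -143.4, 25.7]
ee_rot: [-1.595, 1.56, 3.073]
ft_force: [-15.4, 1.4, 11.3]
opening: 20.6
```

Run:
```python
from h import *
rep()
im,P=snap('wrist','w8.png')
```

```text
17.35 [ 573.1 -143.4   25.7] jaw -92.5 tilt [-0.59  0.04] F [-15.4   1.4  11.3] op 20.6
```

View pics/w8.png

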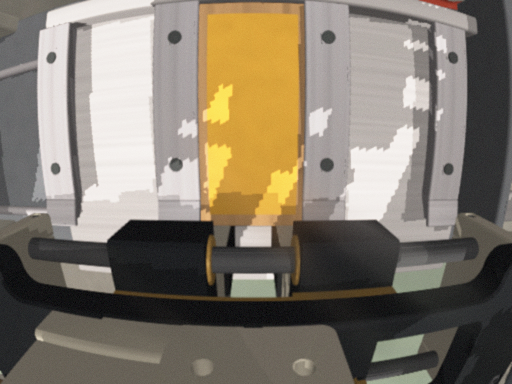

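Yellow is home: its nose is at the stop bar (row ≈4), its rear is flush with the guide ends, and the push force rose to 15 N with no further motion. Next is blue.

>>> arm_command(series=[0.55, -5, 0, 0, 0, 0.55, -15, 0, 0, 0, 0.55, -15, 0, 15, 0, 0, 0, 0, 40, 0, -1, -15, -25, 40, 5])

```text
clock: 17.82
tcp_pos: [532.3, -159.6, 116.1]
ee_rot: [3.083, 1.568, 1.561]
ft_force: [3.1, 0.0, 0.5]
opening: 29.8
```

>>> arm_command(series=[-1, -20, -36, 0, 5, -1, -20, -36, 0, 5, -1, -20, -36, 0, 5, -1, -20, -36, 0, 5, -1, -16, -36, 0, 0])

```text
clock: 18.23
tcp_pos: [433.4, -346.4, 115.6]
ee_rot: [0.149, 1.57, -1.023]
ft_force: [1.0, -0.7, 0.5]
opening: 62.8
```

>>> arm_command(series=[-1, -9, -18, -20, 0, -1, 0, 0, -20, 0, -1, 0, 0, 0, 0, -1, 0, 0, 0, 0])

```text
clock: 18.57
tcp_pos: [425.7, -361.7, 74.7]
ee_rot: [-2.861, 1.569, 2.245]
ft_force: [0.6, -0.1, -0.3]
opening: 89.2
```

Run:
```python
from h import *
rep()
im,P=snap('wrist','w9.png')
print(lacq(im,'blue',(130,60,370,300),'wrist',15,P))
im,P=snap('top')
for c,b in (('red',(155,195,195,250)),('yellow',(200,120,320,190))): print(c,lacq(im,c,b,z=32))
```

```text
18.57 [ 425.7 -361.7   74.7] jaw -67.5 tilt [-0.07  0.09] F [ 0.6 -0.1 -0.3] op 89.2
{'px': array([256.6, 181.6]), 'c': array([ 443.1, -358.6]), 'size': array([100.3,  44.8]), 'yaw': 22.9}
red {'px': array([171.3, 222.7]), 'c': array([433.5, 161. ]), 'size': array([102.9,  44.4]), 'yaw': -8.7}
yellow {'px': array([256.4, 163.2]), 'c': array([ 644.3, -145.8]), 'size': array([106.9,  44.4]), 'yaw': -3.4}
```

>>> arm_command(series=[-1, -6.7, -6.5, -20, 0.3, -1, 0, 0, -25, 0, -1, 0, 0, -12, 0, -1, 0, 0, -6, 0, -1, 0, 0, 0, 0])

```text
clock: 19.08
tcp_pos: [420.0, -368.0, 12.1]
ee_rot: [3.098, 1.57, 1.927]
ft_force: [-1.1, 0.4, 1.4]
opening: 92.0
```

>>> arm_command(series=[-1, 0, 0, 0, 0, -1, 0, 0, 0, 0])

```text
clock: 19.25
tcp_pos: [420.5, -369.2, 13.5]
ee_rot: [0.584, 1.569, -0.588]
ft_force: [-0.8, -0.7, 1.3]
opening: 91.8
```

Run:
```python
from h import *
rep()
im,P=snap('wrist','w10.png')
print(lacq(im,'blue',(150,60,350,300),'wrist',15,P))
```

```text
19.25 [ 420.5 -369.2   13.5] jaw -67.1 tilt [ 0.1  -0.07] F [-0.8 -0.7  1.3] op 91.8
{'px': array([249.2, 173.7]), 'c': array([ 452.5, -354.5]), 'size': array([80.5, 45.4]), 'yaw': 22.9}
```

>>> arm_command(series=[-1, -0.5, 1, -6, 0, -1, 0, 0, 0, 0, -1, 0, 0, 0, 0])

```text
clock: 19.55
tcp_pos: [418.6, -367.8, 6.1]
ee_rot: [-2.509, 1.57, 2.602]
ft_force: [0.7, 0.1, -0.3]
opening: 91.9
```

>>> arm_command(series=[1, 0, 0, 0, 0, 1, 0, 0, 0, 0, 1, 0, 0, 0, 0, 1, 0, 0, 0, 0, 1, 0, 0, 0, 0], grip_force=30)

```text
clock: 19.97
tcp_pos: [418.8, -368.0, 6.2]
ee_rot: [0.398, 1.571, -0.774]
ft_force: [0.1, -0.5, 0.3]
opening: 63.3
```

>>> arm_command(series=[1, 0, 0, 0, 0, 1, 0, 0, 0, 0, 1, 0, 0, 4, 0, 1, 0, 0, 8, 0, 1, 0, 0, 10, 0])

```text
clock: 20.38
tcp_pos: [418.5, -367.7, 28.6]
ee_rot: [-2.622, 1.57, 2.489]
ft_force: [-0.6, 1.0, -0.4]
opening: 57.4
```

>>> arm_command(series=[1, 0, 0, 10, 0, 1, 0, 0, 5, 0, 1, 0, 0, 0, 0, 1, 0, 0, 0, 0])

```text
clock: 20.72
tcp_pos: [419.1, -368.2, 43.9]
ee_rot: [0.461, 1.569, -0.711]
ft_force: [0.0, -0.3, -1.3]
opening: 58.1
```

Run:
```python
from h import *
rep()
im,P=snap('wrist','w11.png')
s=robot.get_state()
print(lacq(im,'blue',(150,60,350,300),'wrist',s['tcp_pos'][2]+7.5,P))
```

```text
20.72 [ 419.1 -368.2   43.9] jaw -67.2 tilt [ 0.06 -0.05] F [ 0.  -0.3 -1.3] op 58.1
{'px': array([252.4, 172.1]), 'c': array([ 453.8, -354.5]), 'size': array([78.7, 45.9]), 'yaw': 22.9}
```

>>> arm_command(series=[1, 0, 30, 1, -6.3, 1, 0, 30, 0, -6.3, 1, 0, 31, 0, -6.3, 1, 8, 31, 0, -6.4, 1, 15, 30, 0, 0])

```text
clock: 21.18
tcp_pos: [439.7, -214.6, 43.7]
ee_rot: [-1.694, 1.568, 2.967]
ft_force: [0.8, -0.2, -0.6]
opening: 57.4
```

>>> arm_command(series=[1, 20, 0.3, 0, 0, 1, 15, 0, 0, 0, 1, 10, 0, 0, 0, 1, 0, 0, 0, 0, 1, 0, 0, 0, 0])

```text
clock: 21.6
tcp_pos: [486.1, -215.9, 43.7]
ee_rot: [-1.586, 1.57, 3.083]
ft_force: [-0.9, -1.2, -0.6]
opening: 57.8
```

Run:
```python
from h import *
rep()
im,P=snap('wrist','w12.png')
s=robot.get_state()
print(lacq(im,'blue',(150,60,350,300),'wrist',s['tcp_pos'][2]+7.5,P))
im,P=snap('top')
print(lacq(im,'red',(140,185,225,260)))
```

```text
21.6 [ 486.1 -215.9   43.7] jaw -92.5 tilt [-0.07  0.  ] F [-0.9 -1.2 -0.6] op 57.8
{'px': array([252.6, 172.2]), 'c': array([ 523.9, -218.5]), 'size': array([78.4, 45.8]), 'yaw': -2.3}
{'px': array([171.3, 222.7]), 'c': array([433.4, 165.2]), 'size': array([104. ,  45.2]), 'yaw': -8.1}
```

View pics/w12.png

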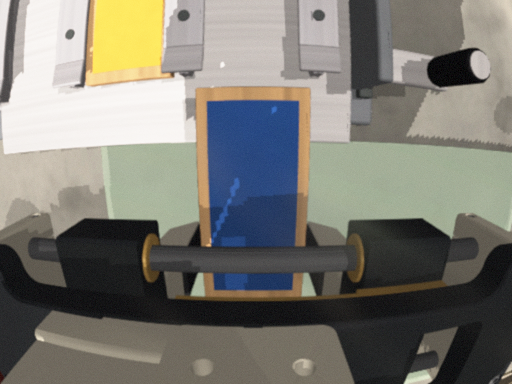

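Blue is centred on lane 3 just as yellow was on lane 2 (guide ends 184/320). I'll lower it and insert it.

>>> arm_command(series=[1, 0, 0.2, -9, 0, 1, 0, 0, -9, 0, 1, 0, 0, 0, 0, 1, 0, 0, 0, 0, 1, 0, 0, 0, 0])

```text
clock: 22.12
tcp_pos: [486.5, -215.5, 26.0]
ee_rot: [-1.823, 1.57, 2.847]
ft_force: [0.2, 0.4, -1.2]
opening: 57.4
```

>>> arm_command(series=[1, 6, -0.3, 0, 0, 1, 6, -0.3, 0, 0, 1, 6, -0.3, 0, 0, 1, 6, -0.3, 0, 0, 1, 0, 0, 0, 0])

```text
clock: 22.53
tcp_pos: [512.7, -216.5, 26.4]
ee_rot: [1.482, 1.569, -0.131]
ft_force: [0.5, 0.3, -1.6]
opening: 57.4
```

>>> arm_command(series=[1, 6, -0.3, 0, 0, 1, 6, -0.3, 0, 0, 1, 6, -0.2, 0, 0, 1, 0, 0, 0, 0, 1, 0, 0, 0, 0])

```text
clock: 22.95
tcp_pos: [529.3, -217.3, 26.1]
ee_rot: [1.552, 1.57, -0.061]
ft_force: [-0.5, -0.4, -1.7]
opening: 57.7
```

>>> arm_command(series=[1, 7, -0.3, 0, 0, 1, 7, -0.3, 0, 0, 1, 7, -0.3, 0, 0, 1, 0, 0, 0, 0, 1, 0, 0, 0, 0])

```text
clock: 23.37
tcp_pos: [550.6, -218.2, 26.1]
ee_rot: [1.508, 1.57, -0.105]
ft_force: [0.3, -0.6, -1.4]
opening: 57.7
```

>>> arm_command(series=[1, 6, -0.3, 0, 0, 1, 6, -0.3, 0, 0, 1, 5, -0.2, 0, 0, 1, 0, 0, 0, 0, 1, 0, 0, 0, 0])

```text
clock: 23.78
tcp_pos: [567.6, -219.1, 26.1]
ee_rot: [1.504, 1.57, -0.109]
ft_force: [2.0, 0.1, -4.0]
opening: 57.7
```

Run:
```python
from h import *
rep()
im,P=snap('wrist','w13.png')
s=robot.get_state()
print(lacq(im,'blue',(150,60,350,300),'wrist',s['tcp_pos'][2]+7.5,P))
```

```text
23.78 [ 567.6 -219.1   26.1] jaw -92.4 tilt [ 0.05 -0.01] F [ 2.   0.1 -4. ] op 57.7
{'px': array([252.4, 172.2]), 'c': array([ 605.4, -221.5]), 'size': array([78.4, 45.8]), 'yaw': -2.3}
```

>>> arm_command(series=[1, 0, 0, -2, 0, -0.5, 0, 0, 0, 0, -0.5, 0, 0, 0, 0, -0.5, 0, 0, 0, 0, -0.5, 0, 0, 10, 0])

```text
clock: 24.25
tcp_pos: [565.6, -218.9, 33.1]
ee_rot: [-1.79, 1.568, 2.88]
ft_force: [-0.5, -0.3, 0.5]
opening: 69.0
```

>>> arm_command(series=[-0.5, 0, 0, 12, 0, 0, -15, 0.6, 2, 0, 0.55, -20, 0.8, 0, 0, 0.55, -20, 0.8, 0, 0, 0.55, -15, 0.6, 0, 0])

```text
clock: 24.67
tcp_pos: [495.8, -216.6, 49.6]
ee_rot: [0.949, 1.57, -0.665]
ft_force: [0.5, 0.4, 0.9]
opening: 46.8
```

>>> arm_command(series=[0.55, 0, 0, 0, 0, 0.55, 0, 0, -10, 0, 0.55, 0, 0, -11, 0, 0.55, 0, 0, 0, 0, 0.55, 0, 0, 0, 0])

```text
clock: 25.08
tcp_pos: [497.0, -215.9, 26.2]
ee_rot: [-1.957, 1.569, 2.713]
ft_force: [-0.1, 0.2, -0.3]
opening: 21.1
```

>>> arm_command(series=[0.55, 0, 0, 0, 0, 0.55, 8, -0.3, 0, 0, 0.55, 8, -0.4, 0, 0, 0.55, 8, -0.3, 0, 0, 0.55, 8, -0.3, 0, 0])

```text
clock: 25.5
tcp_pos: [530.2, -217.7, 27.4]
ee_rot: [1.375, 1.57, -0.239]
ft_force: [-0.4, -0.6, 0.3]
opening: 20.7
```

>>> arm_command(series=[0.55, 6, -0.3, 0, 0, 0.55, 6, -0.3, 0, 0, 0.55, 6, -0.3, 0, 0, 0.55, 6, -0.2, 0, 0, 0.55, 0, 0, 0, 0])

```text
clock: 25.92
tcp_pos: [554.3, -218.7, 27.3]
ee_rot: [1.47, 1.57, -0.143]
ft_force: [-0.1, -0.4, 0.5]
opening: 20.6
```

>>> arm_command(series=[0.55, 4, -0.2, 0, 0, 0.55, 4, -0.2, 0, 0, 0.55, 0, 0, 0, 0, 0.55, 0, 0, 0, 0])

```text
clock: 26.25
tcp_pos: [561.0, -219.1, 27.2]
ee_rot: [1.471, 1.571, -0.142]
ft_force: [-0.0, 0.2, 0.2]
opening: 21.0
```

>>> arm_command(series=[0.55, 3, -0.1, 0, 0, 0.55, 3, -0.1, 0, 0, 0.55, 2, -0.1, 0, 0, 0.55, 0, 0, 0, 0, 0.55, 0, 0, 0, 0])

```text
clock: 26.67
tcp_pos: [569.0, -219.4, 27.2]
ee_rot: [1.204, 1.571, -0.409]
ft_force: [0.5, 0.3, 0.8]
opening: 20.3
```

>>> arm_command(series=[0.55, 2, 0, 0, 0, 0.55, 2, 0, 0, 0, 0.55, 0, 0, 0, 0, 0.55, 0, 0, 0, 0])

```text
clock: 27.0
tcp_pos: [569.6, -219.5, 26.7]
ee_rot: [-1.656, 1.565, 3.012]
ft_force: [-9.8, -0.1, 6.6]
opening: 20.7
```

Run:
```python
from h import *
rep()
im,P=snap('wrist','w14.png')
print(lacq(im,'blue',None,'wrist',32,P),lacq(im,'yellow',None,'wrist',32,P))
```

```text
27.0 [ 569.6 -219.5   26.7] jaw -92.5 tilt [-0.33  0.04] F [-9.8 -0.1  6.6] op 20.7
{'px': array([252.1, 112.8]), 'c': array([ 640.4, -223.2]), 'size': array([105.8,  45.5]), 'yaw': -2.6} {'px': array([118.3, 118.8]), 'c': array([ 643.6, -146.8]), 'size': array([106.8,  46.8]), 'yaw': -3.1}
```

Blue is home: its centre (640.4,-223.2) matches yellow's row less the skew, and the push force reached 10 N. Next is red.

>>> arm_command(series=[0.55, -5, 0, 0, 0, 0.55, -15, 0, 0, 0, 0.55, -20, 0, 15, 0, 0, -20, 0, 40, 0, -1, -20, 18, 38, 0])

```text
clock: 27.47
tcp_pos: [494.3, -206.2, 113.7]
ee_rot: [-0.907, 1.569, -2.524]
ft_force: [1.0, 0.1, 1.6]
opening: 29.7
```

>>> arm_command(series=[-1, -8, 39, 0, 0, -1, -8, 39, 0, 0, -1, -8, 39, 0, 0, -1, -8, 39, 0, -3, -1, -8, 39, 0, -3.4])

```text
clock: 27.88
tcp_pos: [456.0, -6.8, 114.0]
ee_rot: [1.89, 1.569, 0.162]
ft_force: [0.9, 0.2, -0.8]
opening: 62.7
```

>>> arm_command(series=[-1, -8, 39, 0, 0, -1, -8, 39, 0, 0, -1, -8, 39, 0, 0, -1, -8, 30, -10, 0, -1, -8, 20, -20, 0])

```text
clock: 28.3
tcp_pos: [417.5, 163.3, 85.2]
ee_rot: [2.349, 1.564, 0.627]
ft_force: [0.5, 1.0, -0.2]
opening: 90.9
```

>>> arm_command(series=[-1, 0, 0, -15, 0, -1, 0, 0, 0, 0, -1, 0, 0, 0, 0])

```text
clock: 28.55
tcp_pos: [416.0, 158.3, 68.3]
ee_rot: [-0.776, 1.569, -2.501]
ft_force: [0.1, -0.6, 0.1]
opening: 92.0
```

Run:
```python
from h import *
rep()
im,P=snap('wrist','w15.png')
print(lacq(im,'red',(130,60,370,300),'wrist',15,P))
im,P=snap('top')
print(lacq(im,'yellow',(200,120,320,190),z=32),lacq(im,'blue',(240,120,320,190),z=32))
```

```text
28.55 [416.  158.3  68.3] jaw -98.8 tilt [-0.06 -0.04] F [ 0.1 -0.6  0.1] op 92.0
{'px': array([240. , 180.4]), 'c': array([437.7, 163.5]), 'size': array([99.1, 46.1]), 'yaw': -9.0}
{'px': array([256.2, 163. ]), 'c': array([ 644.6, -143.7]), 'size': array([105.3,  43.1]), 'yaw': -1.0} {'px': array([278. , 163.4]), 'c': array([ 639.5, -222.6]), 'size': array([97.9, 36. ]), 'yaw': -1.3}
```

>>> arm_command(series=[-1, -6.5, 9.7, -15, 0, -1, 0, 0, -25, 0, -1, 0, 0, -10, 0, -1, 0, 0, -5, 0, -1, 0, 0, 0, 0])

```text
clock: 29.07
tcp_pos: [410.2, 167.6, 13.4]
ee_rot: [-0.195, 1.57, -1.922]
ft_force: [0.1, -1.0, 0.6]
opening: 91.5
```

>>> arm_command(series=[-1, 0, 0, 0, 0, -1, 0, 0, 0, 0])

```text
clock: 29.23
tcp_pos: [410.7, 168.3, 14.4]
ee_rot: [2.135, 1.569, 0.409]
ft_force: [-1.6, 0.7, -0.6]
opening: 92.2
```

Run:
```python
from h import *
rep()
im,P=snap('wrist','w16.png')
print(lacq(im,'red',(150,60,350,300),'wrist',15,P))
```

```text
29.23 [410.7 168.3  14.4] jaw -98.9 tilt [0.09 0.04] F [-1.6  0.7 -0.6] op 92.2
{'px': array([252., 173.]), 'c': array([446.2, 162.2]), 'size': array([81.9, 46.4]), 'yaw': -9.1}
```

>>> arm_command(series=[-1, 0, 0, -7, 0, -1, 0, 0, 0, 0, -1, 0, 0, 0, 0])

```text
clock: 29.53
tcp_pos: [409.6, 168.2, 6.3]
ee_rot: [-0.85, 1.57, -2.576]
ft_force: [-0.1, 0.1, 0.1]
opening: 91.9
```

>>> arm_command(series=[1, 0, 0, 0, 0, 1, 0, 0, 0, 0, 1, 0, 0, 0, 0, 1, 0, 0, 0, 0, 1, 0, 0, 0, 0], grip_force=30)

```text
clock: 29.95
tcp_pos: [409.8, 168.4, 6.5]
ee_rot: [2.301, 1.571, 0.575]
ft_force: [0.3, -1.1, -0.4]
opening: 63.4
```

>>> arm_command(series=[1, 0, 0, 0, 0, 1, 0, 0, 0, 0, 1, 0, 0, 4, 0, 1, 0, 0, 8, 0, 1, 0, 0, 10, 0])

```text
clock: 30.37
tcp_pos: [409.3, 168.1, 28.8]
ee_rot: [-0.909, 1.569, -2.634]
ft_force: [0.1, -0.5, -0.6]
opening: 57.6
```

>>> arm_command(series=[1, 0, 0, 10, 0, 1, 0, 0, 5, 0, 1, 0, 0, 0, 0, 1, 0, 0, 0, 0])

```text
clock: 30.7
tcp_pos: [410.0, 168.4, 43.8]
ee_rot: [2.148, 1.57, 0.423]
ft_force: [0.2, -0.2, -1.3]
opening: 57.4
```

Run:
```python
from h import *
rep()
im,P=snap('wrist','w17.png')
s=robot.get_state()
print(lacq(im,'red',(150,60,350,300),'wrist',s['tcp_pos'][2]+7.5,P))
```

```text
30.7 [410.  168.4  43.8] jaw -98.9 tilt [0.05 0.02] F [ 0.2 -0.2 -1.3] op 57.4
{'px': array([252.6, 171.3]), 'c': array([447.8, 161.6]), 'size': array([79.7, 46.8]), 'yaw': -8.9}
```

>>> arm_command(series=[1, 0, -25, 1, 0, 1, 0, -33, 0, 0, 1, 0, -33, 0, 2, 1, 0, -33, 0, 2.4, 1, 0, -33, 0, 2])

```text
clock: 31.17
tcp_pos: [409.1, 10.0, 44.0]
ee_rot: [-1.335, 1.57, -2.946]
ft_force: [1.2, -0.4, -0.7]
opening: 57.7
```

>>> arm_command(series=[1, 10, -33, 0, 0, 1, 20, -27, 0, 0, 1, 20, -15, 0, 0, 1, 20, 0, 0, 0, 1, 12, 0, 0, 0])

```text
clock: 31.58
tcp_pos: [493.5, -65.4, 44.0]
ee_rot: [1.083, 1.57, -0.534]
ft_force: [0.7, 0.2, 0.2]
opening: 57.2
```

>>> arm_command(series=[1, 0, 0, 0, 0, 1, 0, 0, 0, 0])

```text
clock: 31.75
tcp_pos: [491.3, -63.6, 43.7]
ee_rot: [-1.638, 1.569, 3.032]
ft_force: [0.7, -0.2, -0.5]
opening: 57.5
```

Run:
```python
from h import *
rep()
im,P=snap('wrist','w18.png')
s=robot.get_state()
print(lacq(im,'red',(150,60,350,300),'wrist',s['tcp_pos'][2]+7.5,P))
print('yellow',lacq(im,'yellow',None,'wrist',32,P))
print('lane1 y here',-69.8+0.0436*(622.2-s['tcp_pos'][0]))
```

```text
31.75 [491.3 -63.6  43.7] jaw -92.5 tilt [-0.08  0.01] F [ 0.7 -0.2 -0.5] op 57.5
{'px': array([252.5, 171.3]), 'c': array([529.4, -66. ]), 'size': array([79.9, 46.7]), 'yaw': -2.2}
yellow {'px': array([375.2,  33. ]), 'c': array([ 615.3, -144.6]), 'size': array([49. , 46.6]), 'yaw': -2.5}
lane1 y here -64.05786309364704
```

View pics/w18.png

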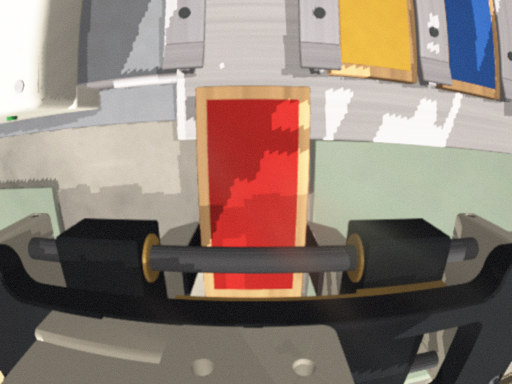

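Red is centred on lane 1 (guide ends 185/320). The same insertion follows.

>>> arm_command(series=[1, 0, 0, -9, 0, 1, 0, 0, -10, 0, 1, 0, 0, 0, 0, 1, 0, 0, 0, 0, 1, 0, 0, 0, 0])

```text
clock: 32.22
tcp_pos: [491.3, -63.5, 25.2]
ee_rot: [-1.506, 1.57, -3.12]
ft_force: [0.9, 1.4, -0.9]
opening: 57.6
```

>>> arm_command(series=[1, 6, -0.3, 0, 0, 1, 6, -0.3, 0, 0, 1, 6, -0.3, 0, 0, 1, 6, -0.3, 0, 0, 1, 0, 0, 0, 0])

```text
clock: 32.63
tcp_pos: [517.8, -64.9, 25.7]
ee_rot: [1.617, 1.569, 0.004]
ft_force: [-0.5, -0.1, -0.5]
opening: 57.5
```

>>> arm_command(series=[1, 6, -0.3, 0, 0, 1, 6, -0.3, 0, 0, 1, 6, -0.2, 0, 0, 1, 0, 0, 0, 0, 1, 0, 0, 0, 0])

```text
clock: 33.05
tcp_pos: [534.1, -65.6, 25.4]
ee_rot: [2.069, 1.571, 0.455]
ft_force: [-0.3, 0.9, -1.4]
opening: 58.0
```

>>> arm_command(series=[1, 7, -0.3, 0, 0, 1, 7, -0.3, 0, 0, 1, 7, -0.3, 0, 0, 1, 0, 0, 0, 0, 1, 0, 0, 0, 0])

```text
clock: 33.47
tcp_pos: [555.3, -66.5, 25.4]
ee_rot: [1.571, 1.57, -0.042]
ft_force: [0.8, -0.4, -0.8]
opening: 57.6
```

>>> arm_command(series=[1, 6, -0.3, 0, 0, 1, 6, -0.3, 0, 0, 1, 5, -0.2, 0, 0, 1, 0, 0, 0, 0, 1, 0, 0, 0, 0])

```text
clock: 33.88
tcp_pos: [572.1, -67.4, 25.4]
ee_rot: [1.328, 1.571, -0.286]
ft_force: [-0.0, 0.2, -0.3]
opening: 57.6
```

Run:
```python
from h import *
rep()
im,P=snap('wrist','w19.png')
s=robot.get_state()
print(lacq(im,'red',(150,60,350,300),'wrist',s['tcp_pos'][2]+7.5,P))
print('yellow',lacq(im,'yellow',None,'wrist',32,P))
```

```text
33.88 [572.1 -67.4  25.4] jaw -92.5 tilt [ 0.01 -0.  ] F [-0.   0.2 -0.3] op 57.6
{'px': array([252.5, 171.3]), 'c': array([610.1, -69.9]), 'size': array([79.9, 46.6]), 'yaw': -2.3}
yellow {'px': array([381.7, 108.8]), 'c': array([ 644.1, -146. ]), 'size': array([106.6,  46.7]), 'yaw': -2.5}
```

>>> arm_command(series=[1, 0, 0, -1, 0, -0.5, 0, 0, 0, 0, -0.5, 0, 0, 0, 0, -0.5, 0, 0, 0, 0, -0.5, 0, 0, 10, 0])

```text
clock: 34.35
tcp_pos: [570.5, -67.3, 33.4]
ee_rot: [-1.546, 1.568, 3.124]
ft_force: [-0.6, -0.2, 0.9]
opening: 68.5
```

>>> arm_command(series=[-0.5, 0, 0, 12, 0, 0, -15, 0.6, 2, 0, 0.55, -20, 0.8, 0, 0, 0.55, -20, 0.8, 0, 0, 0.55, -15, 0.6, 0, 0])

```text
clock: 34.77
tcp_pos: [500.7, -64.6, 49.8]
ee_rot: [1.344, 1.57, -0.27]
ft_force: [-0.2, 1.0, -0.1]
opening: 46.4
```

>>> arm_command(series=[0.55, 0, 0, 0, 0, 0.55, 0, 0, -10, 0, 0.55, 0, 0, -11.5, 0, 0.55, 0, 0, 0, 0, 0.55, 0, 0, 0, 0])

```text
clock: 35.18
tcp_pos: [502.5, -64.5, 26.6]
ee_rot: [-1.728, 1.571, 2.941]
ft_force: [0.5, -0.3, -0.8]
opening: 20.9
```

>>> arm_command(series=[0.55, 0, 0, 0, 0, 0.55, 8, -0.3, 0, 0, 0.55, 8, -0.4, 0, 0, 0.55, 8, -0.3, 0, 0, 0.55, 8, -0.3, 0, 0])

```text
clock: 35.6
tcp_pos: [535.2, -65.9, 27.2]
ee_rot: [1.581, 1.57, -0.033]
ft_force: [-1.4, 0.5, -0.0]
opening: 20.7
```

>>> arm_command(series=[0.55, 6, -0.3, 0, 0, 0.55, 6, -0.3, 0, 0, 0.55, 6, -0.3, 0, 0, 0.55, 6, -0.2, 0, 0, 0.55, 0, 0, 0, 0])

```text
clock: 36.02
tcp_pos: [559.3, -66.9, 27.1]
ee_rot: [1.626, 1.569, 0.012]
ft_force: [0.6, 0.4, 0.6]
opening: 20.5
```

>>> arm_command(series=[0.55, 4, -0.2, 0, 0, 0.55, 4, -0.2, 0, 0, 0.55, 3, 0, 0, 0, 0.55, 0, 0, 0, 0])

```text
clock: 36.35
tcp_pos: [569.6, -67.3, 27.0]
ee_rot: [1.618, 1.57, 0.004]
ft_force: [-0.2, 0.2, -0.2]
opening: 20.6
```

>>> arm_command(series=[0.55, 3, -0.1, 0, 0, 0.55, 3, -0.1, 0, 0, 0.55, 1, 0, 0, 0, 0.55, 0, 0, 0, 0, 0.55, 0, 0, 0, 0])

```text
clock: 36.77
tcp_pos: [575.9, -67.6, 27.0]
ee_rot: [1.167, 1.571, -0.446]
ft_force: [-0.2, -0.3, -0.4]
opening: 20.8
```

>>> arm_command(series=[0.55, 2, 0, 0, 0, 0.55, 2, 0, 0, 0, 0.55, 0, 0, 0, 0, 0.55, 0, 0, 0, 0])

```text
clock: 37.1
tcp_pos: [576.5, -67.6, 26.4]
ee_rot: [-1.511, 1.565, -3.125]
ft_force: [-9.6, -0.7, 7.4]
opening: 20.7
```

Run:
```python
from h import *
rep()
im,P=snap('wrist','w20.png')
print(lacq(im,'red',(190,0,310,230),'wrist',32,P),lacq(im,'yellow',None,'wrist',32,P),lacq(im,'blue',None,'wrist',32,P))
```

```text
37.1 [576.5 -67.6  26.4] jaw -92.5 tilt [-0.36 -0.01] F [-9.6 -0.7  7.4] op 20.7
{'px': array([252.8, 113. ]), 'c': array([647.3, -71.6]), 'size': array([106.9,  46.6]), 'yaw': -2.5} {'px': array([388.4, 116.6]), 'c': array([ 644.1, -146. ]), 'size': array([106.6,  46.6]), 'yaw': -2.6} {'px': array([484., 130.]), 'c': array([ 640.3, -224.6]), 'size': array([105.6,  45.9]), 'yaw': -2.9}
```

View pics/w20.png

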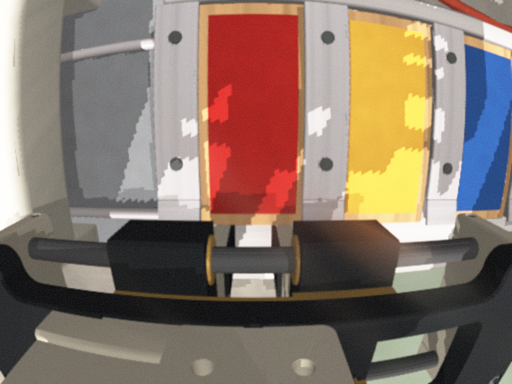

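All three panels are home: centres at 647.3, 644.1 and 640.3, which fit the 3.3 mm skew per lane, and flush with the guide ends. Now back to the knob.

>>> arm_command(series=[0.55, -5, 0, 0, 0, 0.55, -20, 0, 0, 0, 0.55, -20, 0, 20, 0, 0.55, 0, 0, 40, 0, -0.3, 0, 0, 40, 0])

```text
clock: 37.57
tcp_pos: [532.3, -67.6, 127.0]
ee_rot: [-1.566, 1.567, 3.103]
ft_force: [2.0, 0.2, -0.7]
opening: 23.7
```

>>> arm_command(series=[-0.3, 0, -15, 20, 7, -0.3, 0, -20, 0, 7, -0.3, 0, -20, 0, 7, -0.3, 0, -20, 0, 7, -0.3, 0, -20, 0, 7])

```text
clock: 37.98
tcp_pos: [535.0, -163.6, 147.5]
ee_rot: [0.688, 1.569, -0.309]
ft_force: [0.1, -0.3, 0.1]
opening: 55.8
```

>>> arm_command(series=[-0.3, 5, -20, 0, 7, -0.3, 5, -20, 0, 7, -0.3, 5, -20, 0, 7, -0.3, 5, -20, 0, 7, -0.3, 5, -20, 0, 7])

```text
clock: 38.4
tcp_pos: [560.1, -263.7, 147.1]
ee_rot: [0.018, 1.57, -0.369]
ft_force: [1.3, 0.5, -0.0]
opening: 59.8
```

>>> arm_command(series=[-0.3, 10, -20, 0, 7, -0.3, 10, -20, 0, 7, -0.3, 5, -20, 0, 6, -0.3, 0, -15, 0, 0, -0.3, 0, 0, 0, 0])

```text
clock: 38.82
tcp_pos: [583.7, -342.2, 146.3]
ee_rot: [-1.752, 1.569, -1.803]
ft_force: [-1.8, 0.0, 0.0]
opening: 59.7
```

Run:
```python
from h import *
rep()
im,P=snap('wrist','w21.png')
m=cv2.inRange(im,(0,0,0),(45,45,45)); m[200:]=0
n,l,st,c=cv2.connectedComponentsWithStats(m)
for k in range(1,n):
  if st[k,4]>150: print(st[k],c[k].round(0))
print('exp knob top px',proj('wrist',[[585,-339,78],[585,-339,36]],P).round(0))
```

```text
38.82 [ 583.7 -342.2  146.3] jaw -2.9 tilt [-0.02 -0.1 ] F [-1.8  0.   0. ] op 59.7
exp knob top px [[254. 200.]
 [254. 188.]]
```

>>> arm_command(series=[-0.3, 1, 3, -20, 0, -0.3, 0, 0, -30, 0, -0.3, 0, 0, -30, 0, -0.3, 0, 0, -15, 0, -0.3, 0, 0, 0, 0])

```text
clock: 39.28
tcp_pos: [583.2, -332.0, 48.2]
ee_rot: [2.678, 1.564, 2.633]
ft_force: [0.1, 0.8, -0.6]
opening: 59.6
```

>>> arm_command(series=[-0.3, 0, 0, -8, 0, -0.3, 0, 0, 0, 0, -0.3, 0, 0, 0, 0])

```text
clock: 39.53
tcp_pos: [586.5, -334.3, 45.2]
ee_rot: [-0.318, 1.569, -0.361]
ft_force: [-0.3, -0.3, -0.1]
opening: 59.5
```

>>> arm_command(series=[1, 0, 0, 0, 0, 1, 0, 0, 0, 0, 1, 0, 0, 0, 0, 1, 0, 0, 0, 0, 1, 0, 0, 0, 0], grip_force=25)

```text
clock: 39.95
tcp_pos: [585.9, -334.7, 44.3]
ee_rot: [-0.476, 1.57, -0.52]
ft_force: [1.2, -0.3, -0.0]
opening: 31.5
```

>>> arm_command(series=[1, 0, 0, 0, 0, 1, 0, 0, 0, 0, 1, 0, 0, 0, 0])

```text
clock: 40.2
tcp_pos: [585.2, -334.6, 44.0]
ee_rot: [3.072, 1.57, 3.029]
ft_force: [-3.1, 1.2, 2.6]
opening: 19.7
```

>>> arm_command(series=[1, 0.2, 5, 0, 0, 1, 0.5, 10, 0, 0, 1, 0.5, 12, 0, 0, 1, 0.5, 12, 0, 0, 1, 0.5, 12, 0, 0])

```text
clock: 40.62
tcp_pos: [587.6, -282.3, 44.0]
ee_rot: [-3.134, 1.57, 3.106]
ft_force: [-3.1, -3.0, 1.8]
opening: 19.5
```

>>> arm_command(series=[1, 0.5, 12, 0, 0, 1, 0.5, 12, 0, 0, 1, 0.5, 12, 0, 0, 1, 0.5, 12, 0, 0, 1, 0.5, 12, 0, 0])

```text
clock: 41.03
tcp_pos: [590.3, -222.1, 43.9]
ee_rot: [3.073, 1.57, 3.03]
ft_force: [-4.0, -2.5, 3.4]
opening: 19.5
```

>>> arm_command(series=[1, 0.5, 12, 0, 0, 1, 0.5, 12, 0, 0, 1, 0.5, 12, 0, 0, 1, 0.5, 12, 0, 0, 1, 0.5, 12, 0, 0])

```text
clock: 41.45
tcp_pos: [593.0, -162.3, 44.0]
ee_rot: [0.931, 1.571, 0.888]
ft_force: [-3.0, -3.1, 1.8]
opening: 19.9
```

>>> arm_command(series=[1, 0.5, 12, 0, 0, 1, 0.5, 12, 0, 0, 1, 0.5, 12, 0, 0, 1, 0.5, 12, 0, 0, 1, 0.5, 12, 0, 0])

```text
clock: 41.87
tcp_pos: [595.7, -102.3, 44.0]
ee_rot: [0.358, 1.57, 0.315]
ft_force: [-0.5, -2.5, 0.4]
opening: 19.7
```

>>> arm_command(series=[1, 0.5, 12, 0, 0, 1, 0.5, 12, 0, 0, 1, 0.4, 10, 0, 0, 1, 0.4, 10, 0, 0, 1, 0, 0, 0, 0])

```text
clock: 42.28
tcp_pos: [597.8, -55.5, 44.0]
ee_rot: [1.223, 1.568, 1.183]
ft_force: [1.1, 2.7, -3.8]
opening: 19.4
```

>>> arm_command(series=[1, 0.3, 7, 0, 0, 1, 0.3, 7, 0, 0, 1, 0.2, 6, 0, 0, 1, 0.2, 5, 0, 0, 1, 0, 0, 0, 0])

```text
clock: 42.7
tcp_pos: [598.8, -32.6, 44.0]
ee_rot: [0.967, 1.569, 0.926]
ft_force: [4.5, 2.3, -5.8]
opening: 19.5
```

>>> arm_command(series=[1, 0.1, 3, 0, 0, 1, 0.1, 3, 0, 0, 1, 0.1, 3, 0, 0, 1, 0, 0, 0, 0])

```text
clock: 43.03
tcp_pos: [599.2, -25.2, 44.0]
ee_rot: [0.328, 1.57, 0.285]
ft_force: [4.8, 0.6, -6.6]
opening: 19.7
```

>>> arm_command(series=[1, 0.1, 2, 0, 0, 1, 0.1, 2, 0, 0, 1, 0, 0, 0, 0, 1, 0, 0, 0, 0])

```text
clock: 43.37
tcp_pos: [599.3, -22.8, 44.0]
ee_rot: [-0.963, 1.569, -1.008]
ft_force: [5.0, -4.2, -4.4]
opening: 19.2
```

>>> arm_command(series=[1, 0.1, 2, 0, 0, 1, 0.1, 2, 0, 0, 1, 0, 0, 0, 0, 1, 0, 0, 0, 0])

```text
clock: 43.7
tcp_pos: [599.3, -22.8, 44.0]
ee_rot: [-1.519, 1.565, -1.566]
ft_force: [4.3, -12.9, -2.6]
opening: 19.7
```

The carriage is in: it stopped firmly at 311.8 mm of travel. I'll release it and locate the button.

>>> arm_command(series=[0, 0, -2, 0, 0, -0.3, 0, -1, 0, 0, -0.3, 0, 0, 0, 0, -0.3, 0, 0, 0, 0, -0.3, 0, 0, 0, 0])

```text
clock: 44.12
tcp_pos: [598.8, -19.8, 44.1]
ee_rot: [1.795, 1.57, 1.753]
ft_force: [0.3, 0.3, 0.1]
opening: 48.6
```

>>> arm_command(series=[-0.3, 0, 0, 25, 0, -0.3, 0, 0, 40, 0, -0.3, 0, 0, 40, 0, 1, 0, 0, 40, 0, 1, 0, 20, 15, 0])

```text
clock: 44.53
tcp_pos: [601.3, -4.0, 209.6]
ee_rot: [-0.242, 1.564, -0.29]
ft_force: [2.5, 0.1, 0.5]
opening: 50.6
```

>>> arm_command(series=[1, 5, 20, 0, 0, 1, 5, 20, 0, 0, 1, 0, 0, 0, 0, 1, 0, 0, 0, 0, 1, 0, 0, 0, 0])

```text
clock: 44.95
tcp_pos: [608.7, 39.1, 203.7]
ee_rot: [-2.414, 1.57, -2.457]
ft_force: [-0.0, 0.3, 0.1]
opening: 17.6
```

Run:
```python
from h import *
rep()
def green(im):
    h=cv2.cvtColor(im,cv2.COLOR_BGR2HSV); m=cv2.inRange(h,(50,120,40),(80,255,255))
    n,l,st,c=cv2.connectedComponentsWithStats(m); k=1+st[1:,4].argmax(); return c[k],st[k]
w,Pw=snap('wrist','w22.png'); t,Pt=snap('top','t22.png')
a,sa=green(w); b,sb=green(t); print(a,sa,b,sb)
o1,d1=ray('wrist',a,Pw); o2,d2=ray('top',b,Pt)
A=np.stack([d1[0],-d2[0]],1); x=np.linalg.lstsq(A,o2-o1,rcond=None)[0]
print('tri',o1+d1[0]*x[0],o2+d2[0]*x[1])
for z in (90,95,100,105): print(z,onz('wrist',a,z,Pw)[0].round(1),onz('top',b,z,Pt)[0].round(1))
cv2.imwrite('pics/c22.png',np.hstack([w,cv2.resize(t[110:260,110:310],(512,384))])[:, :1024][::1] if 0 else cv2.resize(np.hstack([w,cv2.resize(t[110:260,110:310],(512,384))]),(800,300)))
```

```text
44.95 [608.7  39.1 203.7] jaw -2.4 tilt [-0.04 -0.03] F [-0.   0.3  0.1] op 17.6Traceback (most recent call last):
  File "<stdin>", line 7, in <module>
  File "<stdin>", line 5, in green
ValueError: attempt to get argmax of an empty sequence
```

Run:
```python
from h import *
w=robot.capture('wrist');cv2.imwrite('pics/w22.png',w);t=robot.capture('top');cv2.imwrite('pics/t22.png',t)
s=robot.get_state();Pw=campose('wrist',s);Pt=campose('top')
for im in (w,t):
    h=cv2.cvtColor(im,cv2.COLOR_BGR2HSV); m=cv2.inRange(h,(45,90,20),(90,255,255))
    n,l,st,c=cv2.connectedComponentsWithStats(m); print([(st[k].tolist(),c[k].round(1)) for k in range(1,n) if st[k,4]>8])
print('expected px',proj('wrist',[621,90,96],Pw),proj('top',[621,90,96],Pt))
cv2.imwrite('pics/c22.png',cv2.resize(np.hstack([w,cv2.resize(t[110:260,110:310],(512,384))]),(800,300)))
```

```text
[([253, 122, 32, 31, 757], array([268.3, 137.1]))]
[([342, 286, 162, 89, 9491], array([421. , 329.7])), ([424, 287, 10, 6, 21], array([428.5, 289.2])), ([434, 300, 5, 5, 10], array([436.1, 302. ]))]
expected px [[263.74417446 135.44955349]] [[187.53596146 167.37410323]]
```

View pics/c22.png

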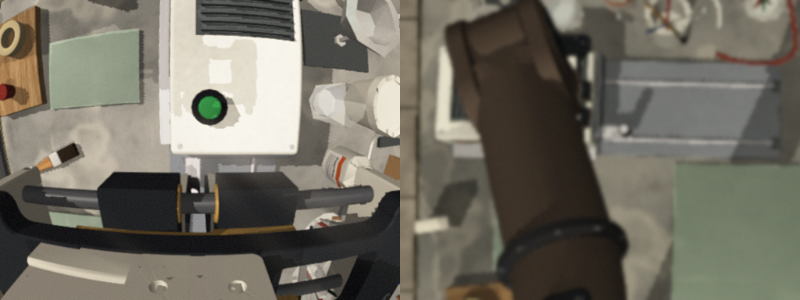

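The wrist half shows the button at (268,137) and the panels gone from the glass. The arm hides the button in the top view, so I'll combine this with the first top picture.

Run:
```python
from h import *
Pw=campose('wrist');t=cv2.imread('pics/top0.png')
h=cv2.cvtColor(t,cv2.COLOR_BGR2HSV); m=cv2.inRange(h,(45,90,20),(90,255,255));m[:150]=0;m[185:]=0;m[:,:175]=0;m[:,200:]=0
n,l,st,c=cv2.connectedComponentsWithStats(m);k=1+st[1:,4].argmax();b=c[k];print(b,st[k])
a=(268.3,137.1)
for z in (88,92,96,100,104): print(z,onz('wrist',a,z,Pw)[0].round(1),onz('top',b,z)[0].round(1))
rep()
# diameter check
for z in(92,96,100): print(z,np.linalg.norm(np.diff(onz('wrist',[(253,137),(285,137)],z,Pw),axis=0)))
```

```text
[187.06666667 166.45      ] [183 162   9   9  60]
88 [625.4  87.9  88. ] [625.5  93.3  88. ]
92 [625.2  88.1  92. ] [624.9  92.4  92. ]
96 [625.   88.4  96. ] [624.2  91.6  96. ]
100 [624.8  88.6 100. ] [623.6  90.8 100. ]
104 [624.6  88.8 104. ] [622.9  90.  104. ]
45.15 [608.9  38.4 203.8] jaw -2.5 tilt [-0.02 -0.03] F [-0.2 -0.3 -0.3] op 2.7
92 29.109385361901946
96 28.67930696623819
100 28.249228570574665
```

>>> arm_command(series=[1, 8, 25, 0, 0, 1, 8, 26, 0, 0, 1, 0, 0, -30, 0, 1, 0, 0, -30, 0, 1, 0, 0, -20, 0])

```text
clock: 45.57
tcp_pos: [624.2, 90.0, 121.6]
ee_rot: [-2.781, 1.569, -2.823]
ft_force: [0.3, -0.1, -0.4]
opening: 0.5
```

>>> arm_command(series=[1, 0, 0, -10, 0, 1, 0, 0, 0, 0, 1, 0, 0, 0, 0, 1, 0, 0, 0, 0])

```text
clock: 45.9
tcp_pos: [625.9, 90.5, 115.5]
ee_rot: [0.286, 1.569, 0.243]
ft_force: [-0.3, -0.0, 0.5]
opening: 0.1
```

>>> arm_command(series=[1, -0.5, -0.5, -5, 0, 1, 0, 0, -4, 0, 1, 0, 0, -3, 0, 1, 0, 0, 0, 0, 1, 0, 0, 0, 0])

```text
clock: 46.32
tcp_pos: [625.8, 90.2, 104.2]
ee_rot: [0.116, 1.567, 0.073]
ft_force: [-2.1, -1.5, 16.1]
opening: 0.4
```

>>> arm_command(series=[1, 0, 0, -2, 0, 1, 0, 0, -2, 0, 1, 0, 0, 0, 0, 1, 0, 0, 0, 0])

```text
clock: 46.65
tcp_pos: [626.0, 90.3, 103.5]
ee_rot: [-0.041, 1.565, -0.084]
ft_force: [-13.1, -4.4, 45.3]
opening: 0.6
```

Force is high, so the button is bottomed at z≈104. I'll ease off in steps to confirm the spring travel.

>>> arm_command(series=[1, 0, 0, 3.5, 0, 1, 0, 0, 0, 0, 1, 0, 0, 0, 0])

```text
clock: 46.9
tcp_pos: [625.9, 90.2, 104.1]
ee_rot: [0.103, 1.567, 0.06]
ft_force: [-3.5, -1.4, 19.8]
opening: 0.4
```

>>> arm_command(series=[1, 0, 0, 2, 0, 1, 0, 0, 0, 0, 1, 0, 0, 0, 0])

```text
clock: 47.15
tcp_pos: [625.7, 90.2, 104.6]
ee_rot: [0.212, 1.568, 0.169]
ft_force: [2.9, 0.7, 5.5]
opening: 0.2
```

>>> arm_command(series=[1, 0, 0, 2, 0, 1, 0, 0, 0, 0, 1, 0, 0, 0, 0])

```text
clock: 47.4
tcp_pos: [624.9, 90.0, 105.8]
ee_rot: [0.253, 1.57, 0.21]
ft_force: [2.7, 0.5, 3.9]
opening: 0.6
```

>>> arm_command(series=[1, 0, 0, 2, 0, 1, 0, 0, 0, 0, 1, 0, 0, 0, 0])

```text
clock: 47.65
tcp_pos: [624.4, 89.9, 107.4]
ee_rot: [-2.678, 1.571, -2.721]
ft_force: [2.8, 0.6, 3.2]
opening: 0.5
```

>>> arm_command(series=[1, 0, 0, 4, 0, 1, 0, 0, 0, 0, 1, 0, 0, 0, 0])

```text
clock: 47.9
tcp_pos: [623.7, 89.7, 111.1]
ee_rot: [-2.843, 1.569, -2.886]
ft_force: [-0.4, 0.0, 0.3]
opening: -0.2
```

The spring profile (5.5, 3.9, 3.2, then 0 N over about 6 mm) confirms a full press. I'll clear off and take a final look.

>>> arm_command(series=[1, 0, 0, 30, 0, 1, 0, 0, 40, 0, 1, 0, 0, 40, 0, 1, -30, -20, 20, 0, 1, -30, -25, 0, 0])

```text
clock: 48.32
tcp_pos: [566.3, 47.9, 245.9]
ee_rot: [0.417, 1.563, 0.378]
ft_force: [-0.1, 0.5, -0.6]
opening: 0.5
```

>>> arm_command(series=[1, -30, -25, 0, 0, 1, -30, -25, 0, 0, 1, -30, -25, 0, 0, 1, -30, -25, 0, 0, 1, -30, -25, 0, 0])

```text
clock: 48.73
tcp_pos: [412.1, -80.9, 241.0]
ee_rot: [3.116, 1.569, 3.073]
ft_force: [0.2, -1.0, -0.6]
opening: 0.7
```

>>> arm_command(series=[1, -20, -35, 0, 0, 1, -20, -35, 0, 0, 1, -10, -35, 0, 0, 1, 0, -35, 0, 0, 1, 0, 0, 0, 0])

```text
clock: 49.15
tcp_pos: [362.3, -226.3, 241.2]
ee_rot: [-1.938, 1.569, -1.989]
ft_force: [0.5, -0.4, 0.4]
opening: 0.5
```

Run:
```python
from h import *
rep()
t,P=snap('top','t23.png')
print('knob px expected in',proj('top',[598.6,-27.3,78]))
cv2.imwrite('pics/t23c.png',cv2.resize(t[110:270,110:410],None,fx=2.6,fy=2.6,interpolation=cv2.INTER_CUBIC))
```

```text
49.15 [ 362.3 -226.3  241.2] jaw -2.9 tilt [-0.05 -0.12] F [ 0.5 -0.4  0.4] op 0.5
knob px expected in [[222.41015475 173.97692337]]
```

View pics/t23c.png

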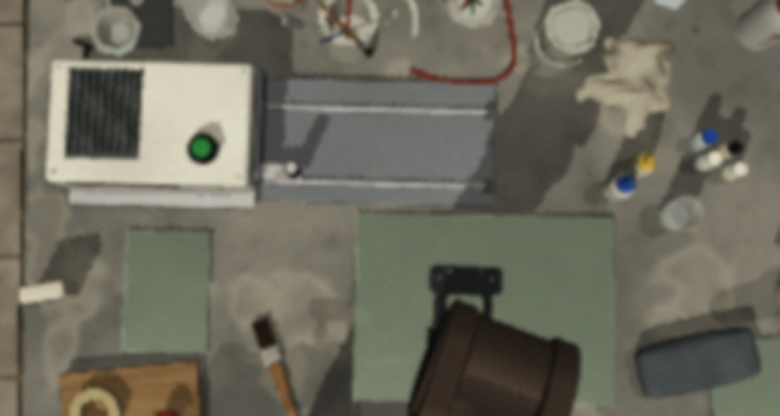

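The carriage is fully in: the knob is at (222.3,175.4) px against an expected (222.4,174.0). No panel is left outside, and the droppers and beaker are standing.

```bash
python3 -c "
from h import *
robot.job_done(); rep()"
```

```text
the job is handed in; nothing more can be done
the job is handed in; nothing more can be done
```

The job is done and handed in at about 49 s on the robot's clock. All three panels are cured-ready under the hood and the start button has been pressed.

**What I did:** I drew the carriage out to its stop; it was already about 40 mm out at the start. Red went into lane 1, yellow into lane 2 and blue into lane 3, lacquered side up, each pushed against the stop bar. I then pushed the carriage fully back in and pressed the start button.

**Last checks:**
- **Panels home:** each stopped dead at 10–15 N of push. Their centres fit the lane skew (x = 647, 644 and 640 mm), and in the wrist picture they sat flush with the guide ends.
- **Carriage in:** it stopped firmly after 311.8 mm of travel, against 312 expected. The knob is within 1.5 px of its fully-in position in the final top view.
- **Button:** fully pressed. As I let go, it showed a spring return of about 5 N over 6 mm.
- **Bench:** the beaker and dropper bottles are still standing in the final top view.

**One shortfall:** the fingertips briefly pressed the bottomed button with about 45 N, more than needed. The stated 40 N limit is for the arm and the gripper's body. This was the closed fingertips, and I backed off at once.

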